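Make up two clay class kits and wedge the travelling rack

ROBOT

A 6-joint arm with a two-finger parallel gripper is mounted at the origin on the work surface. World frame = base frame: x ahead of the robot, y to its left, z up, the work surface at z = 0. Lengths are in m, angles in rad, forces in N, time in s.
With the tool pointing down it reaches from about 0.375 to 0.9 m from the base axis. Payload 3.1 kg.
Tool frame: the origin (TCP) lies midway between the tips of the shut fingers; the grasp point (between the pads) lies 19 mm behind it (manip.grasp_offset is the distance from the TCP to the grasp point, in m); z points along the fingers, y is the line along which they close (so a half turn about z gives the same grasp; the last joint's range is limited). The gripper opens to 85 mm and grips with 20 to 120 N. Pads are 22 mm wide; open, the fingers measure 114 mm over their backs; the gripper's body (76 mm by 85 mm) begins 54 mm behind the grasp point. The pads swing forward as they close: fully open they stand 13 mm farther back than shut.
Start: joints at [-1.508, 0.527, 1.433, -0, 1.181, -0.178], TCP at [0.15, -0.607, 0.231] pointing down, gripper open.
Joint ranges: [-3.08, 3.08], [-0.75, 2.2], [0.22, 2.44], [-1.43, 4.57], [0, 2.65], [-2.85, 2.85]. Speed limits (rad/s): [2.79, 2.79, 3.14, 3.14, 3.14, 3.14].

INTERFACE

Orientations are given as a unit quaternion [x, y, z, w].
In Python, from station import sensors, cams, order, manip gives the robot as it stands.
- The arm moves only by the tool move_arm, never from a script. Its argument "targets" is a list of rows, each an object of numbers: "dx", "dy", "dz": the shift along the world's x, y, z normalised to -1 to 1, where 1 is 25 mm; "rx", "ry", "rz": the turn, a rotation vector about the world's x, y, z normalised to -1 to 1, where 1 is 30 degrees. A call has exactly 10 rows; each row shifts and turns the commanded pose from where the row before left it; what a row does not reach is not made up. A row lasts 1/8 s, in which the tool goes at most 62.5 mm and 10.7 degrees, less where a joint would pass 70% of its speed; a pose out of reach is approached as far as the arm can. A call with a number of a shift or a turn outside -1 to 1 is refused whole. A call with a gripper value outside its range is refused whole. "claw" is the opening in per cent of the stroke, from 0 (shut) to 100 (fully open), set as the call begins (left out, the last holds). The fingers move at their own pace and stop on an object; "newtons" is the grip in N (left out, the last holds). Time passes only in rows, so rows that do not move let the fingers close, or fill a call up. It gives the time, the measured TCP pose, the force, the opening and the grip force at its end, in the units of the state.
- sensors.sense(): the state, without advancing time (a new reading comes with each control period).
- cams.snapshot(name): name is "scene" or "top" or "wrist"; returns the picture (400x640x3 uint8, red, green, blue); there is no depth.
- cams.camera_model(name): a dict with "fx", "fy", "cx", "cy" (pixels), "extrinsics" (4x4, takes a point from world to camera coordinates). Camera axes: x right, y down, z forward; pixel columns grow to the right and rows downward; lengths in m; the calibration is good to about 2 mm. A picture is of the moment at which its call begins: read the wrist's pose just before it. camera_model takes no time and is no camera call; for the wrist camera it gives the pose at the moment of the call.
- order.sign_off(): hands the job in; it is judged then, once.
The state is a dict: "t": time; "q": joint angles; "qd": joint speeds; "tau": joint torques, N m; "tcp_pos": TCP position; "tool_rot": TCP orientation; "force": force on the tool from outside, world axes, zero at the start; "ft_torque": the same for the moment, N m; "finger_gap": opening from 0.0 (shut) to 1.0 (fully open); "gripper_force": force on a finger pad.
Only numpy, scipy, OpenCV 4.12 (cv2) and the standard library are available. Lean on these libraries where they do the work, as an engineer would, in place of code of your own. Each camera call takes 0.05 s, during which the arm holds its last target. There are 200 camera calls.

TASK

Make up the two class kits. Into the plywood carrying rack go the leaf mould and the flower mould, lying flat with cavities up, lengthwise in a row pushed up to the upright end board (either one first); then, last in the rack, drive the wooden wedge down between the row and the sloping end board, slope to slope, so that the row is locked tight. In the blue tray lay the fish mould in the larger bay and stand the jar of blue colour in the smaller one; set the moulds and the jar down gently, never dropped, and leave the star mould, the yellow jar and the clay pumpkin where they are.

Things in the scene. Friction and masses are not known exactly. Their poses are not given: they have to be found in the camera images.
- leaf_mould: White plaster press mould, a block 54 mm (its x) by 60 mm (its y) by 40 mm high, about 0.14 kg, brittle, lying flat, cavity up: in its top is a round cavity of 42 mm, 6 mm deep, showing a green leaf. Origin: centre of the underside; z up.
- flower_mould: White plaster press mould, a block 54 mm (its x) by 60 mm (its y) by 40 mm high, about 0.14 kg, brittle, lying flat, cavity up: in its top is a round cavity of 42 mm, 6 mm deep, showing a red-brown five-petalled flower. Origin: centre of the underside; z up.
- fish_mould: White plaster press mould, a block 54 mm (its x) by 60 mm (its y) by 40 mm high, about 0.14 kg, brittle, lying flat, cavity up: in its top is a round cavity of 42 mm, 6 mm deep, showing a dark fish. Origin: centre of the underside; z up.
- star_mould: White plaster press mould, a block 54 mm (its x) by 60 mm (its y) by 40 mm high, about 0.14 kg, brittle, lying flat, cavity up: in its top is a round cavity of 42 mm, 6 mm deep, showing a yellow five-pointed star. Origin: centre of the underside; z up. Not wanted today: stays where it is.
- blue_jar: Closed upright jar of blue colour, 46 mm across, 62 mm high, blue screw cap, paper label, 0.15 kg. Origin: centre of the underside; z up.
- yellow_jar: The same kind of jar with yellow colour and a yellow cap, 46 mm across, 62 mm high. Not wanted: stays where it is. Origin: centre of the underside.
- clay_pumpkin: Unfired grey-brown clay pumpkin, 46 mm across, 40 mm high with its stalk, on the table between rack and tray. Stays where it is. Origin: centre of the underside.
- wedge: Wooden wedge, 0.06 kg, standing on its thin end, 50 wide (x), 56 high mm. Its +y face is upright at y=+12; its -y face slopes 1 in 4, from y=-12 at the foot to y=-26 at the top; the lowest 6 mm taper to a foot 20 thick. Middle of its top: y=-7, z=56. Origin: centre of the 24 mm thickness, at the underside; z up. In the rack, friction holds it where a push of about 10 N on its top leaves it.
- rack: Fixed plywood rack 90 (x) by 170 mm (y). Origin: underside, mid inner length; z up. Floor 8 thick. Inside 74 wide between low rails (tops z=22). Upright end board: inner face y=+70.5; sloping one: y=-70.5 at the floor, -80.5 at its top; both tops z=48. Axes of moulds and wedge lie parallel to its own. Tight row: mould centres y=+40.5, -19.5; wedge origin y=-61.5, z=20, 4 higher per mm of play.
- tray: Blue enamelled tray, white rim, fixed, 124 mm (x) by 190 mm (y), rim 16 mm high, walls and floor 4 mm. Origin: centre of the underside; z up. A divider 13 mm high at y=-12 mm parts the larger bay (y=-10 to +91 mm, for the mould, any way round) from the smaller (y=-91 to -14 mm, for the jar); both 116 mm long in x.
Not all that is in view belongs to the job. Leave any pink look-alike of the flower_mould alone.

How it is judged:
On the way, in this order (a step that is already met when the one before it is completed fails the run):
1. the leaf and the flower mould both lie in the rack, one behind the other, let go, the wedge not yet in (((x of leaf_mould in the frame of rack between -0.013 and 0.013 m and y of leaf_mould in the frame of rack between 0.024 and 0.045 m and z of leaf_mould in the frame of rack between 0.005 and 0.012 m and angle between each of leaf_mould, flower_mould's own z axis and vertical below 0.07 rad and angle between the y axis of each of leaf_mould, flower_mould and the y axis of rack, either way round below 0.12 rad and x of flower_mould in the frame of rack between -0.013 and 0.013 m and y of flower_mould in the frame of rack between -0.036 and -0.012 m and z of flower_mould in the frame of rack between 0.005 and 0.012 m) or (x of flower_mould in the frame of rack between -0.013 and 0.013 m and y of flower_mould in the frame of rack between 0.024 and 0.045 m and z of flower_mould in the frame of rack between 0.005 and 0.012 m and angle between each of flower_mould, leaf_mould's own z axis and vertical below 0.07 rad and angle between the y axis of each of flower_mould, leaf_mould and the y axis of rack, either way round below 0.12 rad and x of leaf_mould in the frame of rack between -0.013 and 0.013 m and y of leaf_mould in the frame of rack between -0.036 and -0.012 m and z of leaf_mould in the frame of rack between 0.005 and 0.012 m)) and horizontal distance between wedge and rack above 0.1 m and contact force between each of leaf_mould, flower_mould and the fingers below 0.01 N), for 0.2 s.
2. the wedge is driven in between the row and the sloping end board (z of wedge in the frame of rack between 0.012 and 0.03 m and x of wedge in the frame of rack between -0.013 and 0.013 m and y of wedge in the frame of rack between -0.068 and -0.055 m and angle between wedge's own z axis and vertical below 0.09 rad and angle between the y axis of wedge and the y axis of rack, either way round below 0.12 rad), for 0.2 s.
At the end, for the whole second after the job is handed in: Leaf and flower mould flat in the rack, row play under 3 mm, all in the rack within 13 mm of its middle line and 7 degrees of square; wedge upright, its foot 4 to 22 mm above the rack floor; fish mould flat in the larger tray bay, blue jar upright in the smaller; all released, at rest (all of step 2 and ((x of leaf_mould in the frame of rack between -0.013 and 0.013 m and y of leaf_mould in the frame of rack between 0.0375 and 0.043 m and z of leaf_mould in the frame of rack between 0.005 and 0.012 m and angle between each of leaf_mould, flower_mould's own z axis and vertical below 0.07 rad and angle between the y axis of each of leaf_mould, flower_mould and the y axis of rack, either way round below 0.12 rad and x of flower_mould in the frame of rack between -0.013 and 0.013 m and y of flower_mould in the frame of rack between -0.023 and -0.017 m and z of flower_mould in the frame of rack between 0.005 and 0.012 m) or (x of flower_mould in the frame of rack between -0.013 and 0.013 m and y of flower_mould in the frame of rack between 0.0375 and 0.043 m and z of flower_mould in the frame of rack between 0.005 and 0.012 m and angle between each of flower_mould, leaf_mould's own z axis and vertical below 0.07 rad and angle between the y axis of each of flower_mould, leaf_mould and the y axis of rack, either way round below 0.12 rad and x of leaf_mould in the frame of rack between -0.013 and 0.013 m and y of leaf_mould in the frame of rack between -0.023 and -0.017 m and z of leaf_mould in the frame of rack between 0.005 and 0.012 m)) and x of fish_mould in the frame of tray between -0.032 and 0.032 m and y of fish_mould in the frame of tray between 0.016 and 0.065 m and z of fish_mould in the frame of tray between 0.001 and 0.008 m and angle between each of fish_mould, blue_jar's own z axis and vertical below 0.07 rad and x of blue_jar in the frame of tray between -0.036 and 0.036 m and y of blue_jar in the frame of tray between -0.07 and -0.034 m and z of blue_jar in the frame of tray between 0.001 and 0.008 m and linear speed of each of leaf_mould, flower_mould, wedge, fish_mould, blue_jar below 0.01 m/s and angular speed of each of leaf_mould, flower_mould, wedge, fish_mould, blue_jar below 0.1 rad/s and contact force between each of leaf_mould, flower_mould, wedge, fish_mould, blue_jar and the fingers below 0.01 N); the robot touches nothing.
It fails at once if the star mould is shifted more than 15 mm (distance of star_mould from where it was at the start of the episode above 0.015 m).
It fails at once if the yellow jar is shifted more than 15 mm (distance of yellow_jar from where it was at the start of the episode above 0.015 m).
It fails at once if the clay pumpkin is shifted more than 15 mm (distance of clay_pumpkin from where it was at the start of the episode above 0.015 m).
It fails at once if a wanted mould or the jar is dropped (falls freely more than about 2 cm) ((contact force between leaf_mould and the fingers below 0.01 N and linear speed of leaf_mould above 0.65 m/s) or (contact force between flower_mould and the fingers below 0.01 N and linear speed of flower_mould above 0.65 m/s) or (contact force between fish_mould and the fingers below 0.01 N and linear speed of fish_mould above 0.65 m/s) or (contact force between blue_jar and the fingers below 0.01 N and linear speed of blue_jar above 0.65 m/s)).
It also fails if it takes over 112 s, if anything falls off the work surface, if the arm or the gripper's body presses on something with over 40 N, if the wrist force passes 120 N, or if a joint passes its speed limit or range.

## Working session

There is one attempt and no reset: what is moved stays moved. The work goes in short steps, Python scripts to look and compute and a tool call to move; the robot and the scene stay as the last step left them, time stands still between calls to the robot, and variables do not carry over. Pictures are saved under pics/ and viewed, at most 14 in all, crops included, and the job is handed in when it is done.

Besides the shell and the picture viewer there is one more tool, called after ">>>" as name([rows], argument=value, ...), one row to a line, values as JSON. move_arm: Moves the arm, as the interface text tells. Scaled input: -1 to 1 covers 25 mm each way for a shift and 30 degrees each way for a turn. Its arguments: {"type":"object","properties":{"targets":{"type":"array"},"claw":{"type":"number"},"newtons":{"type":"number"}},"required":["targets"]}

```bash
mkdir -p pics; cat > h.py <<'E'
import numpy as np, cv2
from station import sensors, cams, order, manip
def snap(n,f=None):
    m=cams.camera_model(n); im=np.array(cams.snapshot(n))
    if f: cv2.imwrite('pics/'+f,im[:,:,::-1])
    return im,m
def ray(m,uv,z):
    E=np.array(m['extrinsics']);R=E[:3,:3];t=E[:3,3];o=-R.T@t
    uv=np.atleast_2d(uv).astype(float)
    d=np.c_[(uv[:,0]-m['cx'])/m['fx'],(uv[:,1]-m['cy'])/m['fy'],np.ones(len(uv))]@R
    return o+d*((z-o[2])/d[:,2])[:,None]
def proj(m,P):
    E=np.array(m['extrinsics']);c=np.atleast_2d(P)@E[:3,:3].T+E[:3,3]
    return np.c_[c[:,0]/c[:,2]*m['fx']+m['cx'],c[:,1]/c[:,2]*m['fy']+m['cy']]
E
python3 - <<'E'
from h import *
for n in('top','scene'):
    im,m=snap(n,n+'0.png'); E=np.array(m['extrinsics']); print(n,m['fx'],-E[:3,:3].T@E[:3,3],E[:3,:3].round(2).tolist())
print(sensors.sense(),manip.grasp_offset)
E
```

```text
top 389.4598380489356 [ 0.44611901 -0.01869521  1.14613951] [[-0.0, -1.0, -0.01], [-0.99, 0.01, -0.12], [0.12, 0.01, -0.99]]
scene 428.55864465982523 [0.90799357 0.5300226  1.02506296] [[-0.84, 0.54, -0.02], [0.46, 0.7, -0.55], [-0.29, -0.47, -0.84]]
{'t': 0.1, 'q': array([-1.50749638e+00,  5.28376828e-01,  1.43378037e+00,  3.46093232e-05,
        1.18141826e+00, -1.78525854e-01]), 'qd': array([ 7.62096246e-05, -3.73746586e-04, -2.01083152e-03,  1.05078669e-03,
       -4.97494144e-04,  8.29058545e-04]), 'tau': array([-3.49874390e-04, -4.43305278e+01, -1.78585821e+01, -3.18037646e-04,
        3.86445856e-03,  1.67610406e-07]), 'tcp_pos': array([ 0.14965284, -0.60614953,  0.23042728]), 'tool_rot': array([ 9.92699243e-01,  1.20611899e-01,  7.30622864e-05, -9.88836133e-04]), 'force': array([ 0.3267371 , -0.30446484,  0.41111788]), 'ft_torque': array([ 0.0407021 , -0.00121443, -0.0496163 ]), 'gripper_force': 0.0, 'finger_gap': 1.0002006172568338} 0.0187
```

View pics/top0.png

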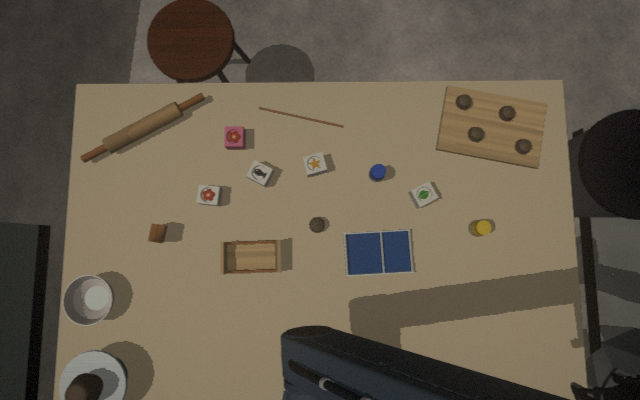

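View pics/scene0.png

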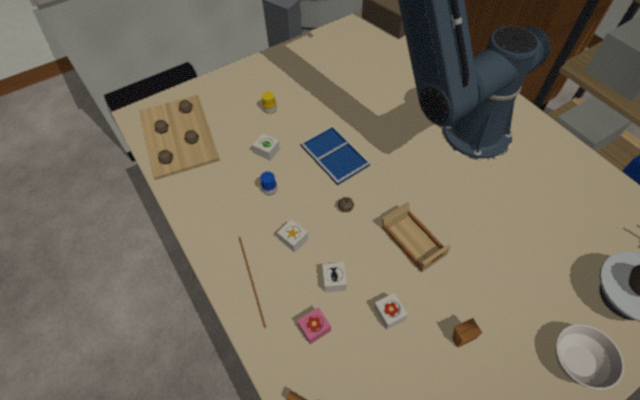

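Flower candidates (top view) are the white block at (209,195) and the pink one at (235,137). The white one fits the description. I'll enlarge this area to confirm and take contour measurements.

```bash
python3 - <<'E'
from h import *
im,m=snap('top'); s,ms=snap('scene')
a=cv2.resize(im[120:285,140:440],None,fx=2.6,fy=2.6,interpolation=cv2.INTER_CUBIC)[:, :780]
b=cv2.resize(s[190:360,300:500],(400,340)) 
cv2.imwrite('pics/c1.png',a[:,:,::-1])
b=cv2.resize(s[195:275,370:460],None,fx=4.4,fy=4.4,interpolation=cv2.INTER_CUBIC); c=cv2.resize(s[300:352,440:500],None,fx=6.6,fy=6.6,interpolation=cv2.INTER_CUBIC)
o=np.zeros((360,800,3),np.uint8);o[:352,:396]=b;o[:c.shape[0],400:400+c.shape[1]]=c;cv2.imwrite('pics/c2.png',o[:,:,::-1])
hsv=cv2.cvtColor(im,cv2.COLOR_RGB2HSV)
def blobs(mask,z,name,amin=60,amax=1500):
    mask=cv2.morphologyEx(mask.astype(np.uint8)*255,cv2.MORPH_CLOSE,np.ones((3,3)))
    for c in cv2.findContours(mask,0,2)[0]:
        if amin<cv2.contourArea(c)<amax:
            (u,v),_,_=cv2.minAreaRect(c); bp=cv2.boxPoints(cv2.minAreaRect(c)); P=ray(m,bp,z)
            e=P[1]-P[0];f=P[2]-P[1]
            print(name,int(u),int(v),P.mean(0)[:2].round(4),'sides',np.linalg.norm(e).round(4),np.degrees(np.arctan2(e[1],e[0])).round(1),np.linalg.norm(f).round(4),np.degrees(np.arctan2(f[1],f[0])).round(1))
H,S,V=[hsv[...,i].astype(int) for i in range(3)]
blobs((S<45)&(V>150),.04,'white')
blobs((H>105)&(H<125)&(S>150)&(V>60),.062,'blue',60,600)
blobs((H>105)&(H<125)&(S>120)&(V>50),.004,'tray',600,4000)
blobs((H>20)&(H<32)&(S>150)&(V>120),.062,'yel')
blobs((H<18)&(S>110)&(V>40),.056,'brown',100,3000)
blobs((V<90)&(S<130),.03,'dark',60,400)
E
```

```text
white 97 296 [0.3065 0.6162] sides 0.0715 -76.3 0.0643 -162.4
white 207 194 [0.5941 0.3172] sides 0.0519 -6.3 0.0572 -98.5
white 424 193 [ 0.5922 -0.3045] sides 0.0556 -63.8 0.0521 -155.6
white 258 171 [0.6587 0.1693] sides 0.0494 -25.6 0.0565 -117.1
white 314 162 [0.6841 0.0094] sides 0.0565 -74.9 0.0517 -165.4
tray 364 253 [ 0.4237 -0.1361] sides 0.0881 -85.9 0.1081 -176.9
tray 396 250 [ 0.4304 -0.228 ] sides 0.0673 -86.5 0.1108 -178.0
yel 483 227 [ 0.4951 -0.4585] sides 0.039 -64.1 0.0375 -156.2
brown 250 269 [0.3809 0.1846] sides 0.139 -87.9 0.015 -177.1
brown 157 232 [0.4846 0.4496] sides 0.048 -6.9 0.0436 -99.6
brown 141 126 [0.7911 0.5074] sides 0.3918 -61.8 0.046 -152.2
dark 235 257 [0.414 0.234] sides 0.0659 -90.3 0.0872 -179.0
dark 161 235 [0.4779 0.4469] sides 0.0578 -41.2 0.0276 -131.2
dark 316 224 [0.5064 0.0032] sides 0.0431 -90.3 0.0429 179.7
dark 523 146 [ 0.7312 -0.5995] sides 0.045 -21.2 0.046 -109.8
dark 476 134 [ 0.7689 -0.4649] sides 0.0467 -90.5 0.0422 176.9
dark 507 113 [ 0.8316 -0.559 ] sides 0.0469 -90.5 0.0427 176.4
dark 463 102 [ 0.8665 -0.4332] sides 0.0443 -90.6 0.043 177.1
dark 339 32 [ 1.0883 -0.068 ] sides 0.0397 -76.5 0.0988 -168.1
dark 278 19 [1.1338 0.1167] sides 0.0534 -71.1 0.0413 -162.4
dark 311 11 [1.1571 0.0156] sides 0.0837 -6.0 0.0429 -97.6
```

View pics/c1.png

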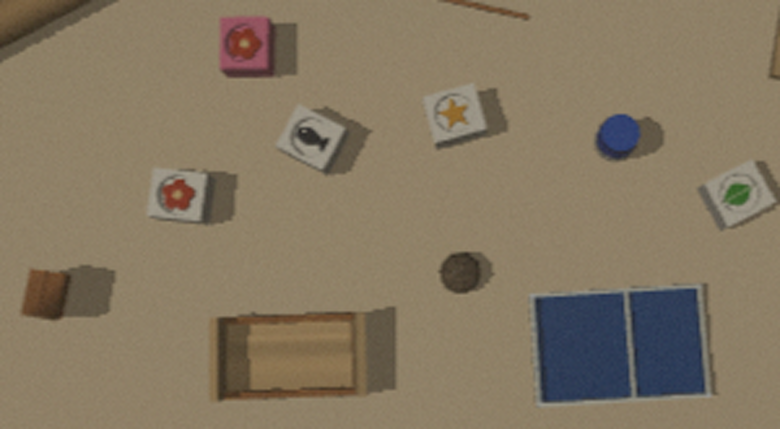

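View pics/c2.png

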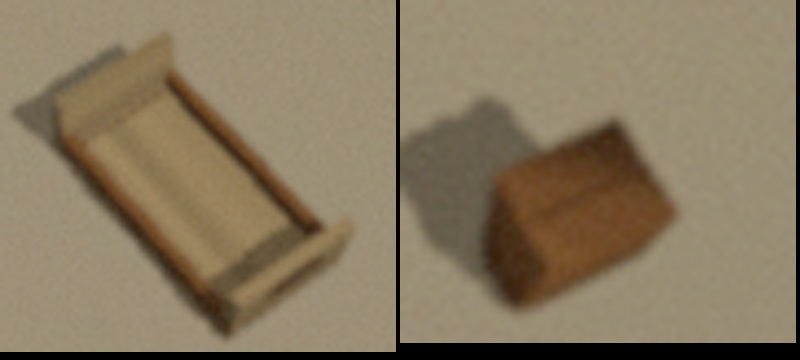

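Both crops match the description. The white flower is at c1 (178,195), the leaf is at c1 (738,192), and the blue cap is at c1 (619,136). The wedge is the brown block at c1 (46,293), and the pink block is to be left alone. Leaf first: I'll fly above it and look with the wrist camera.

>>> move_arm([
  {"dx": 0.88,"dy": 0.6,"rz": 0.17},
  {"dx": 0.88,"dy": 0.6,"rz": 0.17},
  {"dx": 0.88,"dy": 0.6,"rz": 0.17},
  {"dx": 0.88,"dy": 0.6,"rz": 0.17},
  {"dx": 0.88,"dy": 0.6,"rz": 0.17},
  {"dx": 0.88,"dy": 0.6,"rz": 0.17},
  {"dx": 0.88,"dy": 0.6,"rz": 0.17},
  {"dx": 0.88,"dy": 0.6,"rz": 0.17},
  {"dx": 0.88,"dy": 0.6,"rz": 0.17},
  {"dx": 0.88,"dy": 0.6,"rz": 0.17},
], claw=100, newtons=40)

```text
schema error: expected keys dx, dy, dz, rx, ry, rz
```

>>> move_arm([
  {"dx": 0.88,"dy": 0.6,"rz": 0.17},
  {"dx": 0.88,"dy": 0.6,"rz": 0.17},
  {"dx": 0.88,"dy": 0.6,"rz": 0.17},
  {"dx": 0.88,"dy": 0.6,"rz": 0.17},
  {"dx": 0.88,"dy": 0.6,"rz": 0.17},
  {"dx": 0.88,"dy": 0.6,"rz": 0.17},
  {"dx": 0.88,"dy": 0.6,"rz": 0.17},
  {"dx": 0.88,"dy": 0.6,"rz": 0.17},
  {"dx": 0.88,"dy": 0.6,"rz": 0.17},
  {"dx": 0.88,"dy": 0.6,"rz": 0.17},
])

```text
schema error: expected keys dx, dy, dz, rx, ry, rz
```

```bash
cat >> h.py <<'E'
def pose():
    from scipy.spatial.transform import Rotation as R
    s=sensors.sense(); M=R.from_quat(s['tool_rot']).as_matrix()
    print('t',round(s['t'],2),'tcp',s['tcp_pos'].round(4),'yawy',np.degrees(np.arctan2(M[1,1],M[0,1])).round(1),'tilt',M[:2,2].round(3),'F',s['force'].round(1),'gap',round(s['finger_gap'],3),'gf',round(s['gripper_force'],1),'q6',s['q'][5].round(2))
def rects(im,m,mask,z,name,amin=400,amax=40000,k=5):
    mask=cv2.morphologyEx(mask.astype(np.uint8)*255,cv2.MORPH_CLOSE,np.ones((k,k)))
    mask=cv2.morphologyEx(mask,cv2.MORPH_OPEN,np.ones((k,k)))
    for c in cv2.findContours(mask,0,2)[0]:
        if amin<cv2.contourArea(c)<amax:
            P=ray(m,c.reshape(-1,2),z)[:,:2]   # metric contour, then rectangle
            r=cv2.minAreaRect((P*1000).astype(np.float32)); b=cv2.boxPoints(r); e=b[1]-b[0]; f=b[2]-b[1]
            g=lambda e:(round(float(np.linalg.norm(e)),1),round(float(np.degrees(np.arctan2(e[1],e[0])))%180,1))
            print(name,'px',c.reshape(-1,2).mean(0).round(),'ctr mm',np.round(r[0],1),g(e),g(f),'area',cv2.contourArea(c))
def hsvm(im):
    h=cv2.cvtColor(im,cv2.COLOR_RGB2HSV).astype(int); return h[...,0],h[...,1],h[...,2]
E
python3 - <<'E'
from h import *
pose(); im,m=snap('wrist','w1.png'); E=np.array(m['extrinsics']); print(m['fx'],-E[:3,:3].T@E[:3,3],E[2,:3])
H,S,V=hsvm(im); rects(im,m,(S<45)&(V>140),.04,'white')
E
```

```text
t 0.2 tcp [ 0.1496 -0.6064  0.2307] yawy -76.1 tilt [-0.     0.001] F [-0.4  0.5 -0.2] gap 0.996 gf 0.0 q6 -0.18
287.68540207950025 [ 0.22368484 -0.58871918  0.37488166] [-0.29272663 -0.06883412 -0.95371536]
```

View pics/w1.png

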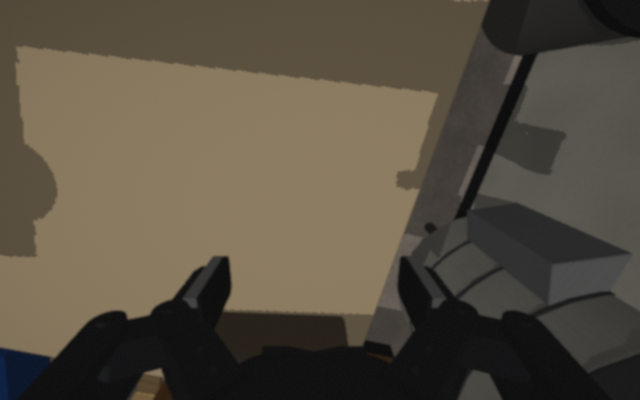

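The move was refused because each row needs all six keys. The picture is still the start pose, with the finger tips at about (225,262) and (405,262). I'll resend it.

>>> move_arm([
  {"dx": 0.88,"dy": 0.6,"dz": 0,"rx": 0,"ry": 0,"rz": 0.17},
  {"dx": 0.88,"dy": 0.6,"dz": 0,"rx": 0,"ry": 0,"rz": 0.17},
  {"dx": 0.88,"dy": 0.6,"dz": 0,"rx": 0,"ry": 0,"rz": 0.17},
  {"dx": 0.88,"dy": 0.6,"dz": 0,"rx": 0,"ry": 0,"rz": 0.17},
  {"dx": 0.88,"dy": 0.6,"dz": 0,"rx": 0,"ry": 0,"rz": 0.17},
  {"dx": 0.88,"dy": 0.6,"dz": 0,"rx": 0,"ry": 0,"rz": 0.17},
  {"dx": 0.88,"dy": 0.6,"dz": 0,"rx": 0,"ry": 0,"rz": 0.17},
  {"dx": 0.88,"dy": 0.6,"dz": 0,"rx": 0,"ry": 0,"rz": 0.17},
  {"dx": 0.88,"dy": 0.6,"dz": 0,"rx": 0,"ry": 0,"rz": 0.17},
  {"dx": 0.88,"dy": 0.6,"dz": 0,"rx": 0,"ry": 0,"rz": 0.17},
], claw=100, newtons=40)

```text
t: 1.5
tcp_pos: [0.3703, -0.4562, 0.2312]
tool_rot: [0.843, 0.537, 0.0, -0.0]
force: [0.7, -0.0, -0.1]
finger_gap: 0.999
gripper_force: 0.0
```

>>> move_arm([
  {"dx": 0.88,"dy": 0.6,"dz": 0,"rx": 0,"ry": 0,"rz": 0.17},
  {"dx": 0.88,"dy": 0.6,"dz": 0,"rx": 0,"ry": 0,"rz": 0.17},
  {"dx": 0.88,"dy": 0.6,"dz": 0,"rx": 0,"ry": 0,"rz": 0.17},
  {"dx": 0.88,"dy": 0.6,"dz": 0,"rx": 0,"ry": 0,"rz": 0.17},
  {"dx": 0.88,"dy": 0.6,"dz": 0,"rx": 0,"ry": 0,"rz": 0.17},
  {"dx": 0.88,"dy": 0.6,"dz": 0,"rx": 0,"ry": 0,"rz": 0.17},
  {"dx": 0.88,"dy": 0.6,"dz": 0,"rx": 0,"ry": 0,"rz": 0.17},
  {"dx": 0.88,"dy": 0.6,"dz": 0,"rx": 0,"ry": 0,"rz": 0.17},
  {"dx": 0.88,"dy": 0.6,"dz": 0,"rx": 0,"ry": 0,"rz": 0.17},
  {"dx": 0.88,"dy": 0.6,"dz": 0,"rx": 0,"ry": 0,"rz": 0.17},
])

```text
t: 2.75
tcp_pos: [0.5903, -0.3062, 0.2311]
tool_rot: [0.53, 0.848, 0.0, -0.0]
force: [0.5, -0.9, -0.2]
finger_gap: 0.997
gripper_force: 0.0
```

```bash
python3 - <<'E'
from h import *
pose(); im,m=snap('wrist','w2.png')
H,S,V=hsvm(im); rects(im,m,(S<45)&(V>140),.04,'white'); rects(im,m,(H>105)&(H<125)&(S>130)&(V>50),.004,'blue')
E
```

```text
t 2.75 tcp [ 0.5903 -0.3062  0.2311] yawy 26.0 tilt [-0.  0.] F [ 0.5 -0.9 -0.2] gap 0.997 gf 0.0 q6 -1.1
blue px [428.  98.] ctr mm [ 671.8 -160.8] (51.3, 148.0) (47.9, 58.0) area 1344.5
blue px [254.  16.] ctr mm [ 447.  -173.5] (29.3, 116.0) (79.9, 26.0) area 1196.5
blue px [222.  53.] ctr mm [ 426.5 -224. ] (76.7, 93.1) (111.7, 3.1) area 6680.5
```

View pics/w2.png

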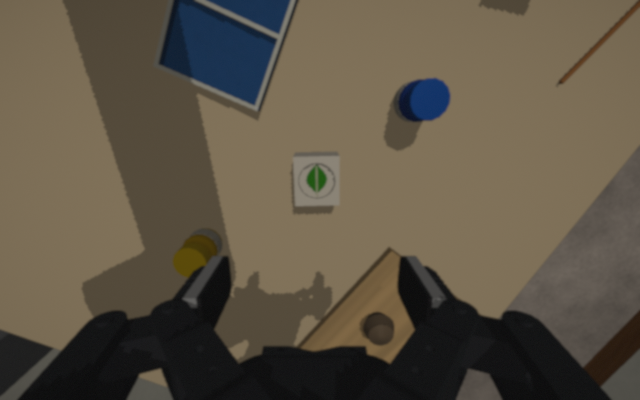

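The leaf mould is square to the gripper at px (316,180), with the blue cap at (428,98) and the yellow jar at (197,252). I'll measure its top face.

```bash
python3 - <<'E'
from h import *
im,m=snap('wrist')
print(im[200,300],im[160,300],im[208,310],im[230,300])
H,S,V=hsvm(im)
for th in (100,120): rects(im,m,(S<45)&(V>th)&(np.arange(400)[:,None]<230)&(abs(np.arange(640)-316)<60),.04,'white')
print(proj(m,[[.5903,-.3062,.2311],[.592,-.3045,.04]]))
E
```

```text
[138 131 118] [138 131 118] [87 78 62] [130 115  91]
white px [314. 172.] ctr mm [ 590.4 -304. ] (63.4, 117.4) (52.0, 27.4) area 2154.5
white px [309. 188.] ctr mm [ 591.5 -305.7] (58.6, 116.2) (52.8, 26.2) area 2065.0
[[309.40282462 258.79787394]
 [313.19826315 180.9318621 ]]
```

>>> move_arm([
  {"dx": 0.04,"dy": 0.04,"dz": -1,"rx": 0,"ry": 0,"rz": 0},
  {"dx": 0,"dy": 0,"dz": -1,"rx": 0,"ry": 0,"rz": 0},
  {"dx": 0,"dy": 0,"dz": -1,"rx": 0,"ry": 0,"rz": 0},
  {"dx": 0,"dy": 0,"dz": -1,"rx": 0,"ry": 0,"rz": 0},
  {"dx": 0,"dy": 0,"dz": -1,"rx": 0,"ry": 0,"rz": 0},
  {"dx": 0,"dy": 0,"dz": -1,"rx": 0,"ry": 0,"rz": 0},
  {"dx": 0,"dy": 0,"dz": -1,"rx": 0,"ry": 0,"rz": 0},
  {"dx": 0,"dy": 0,"dz": -1,"rx": 0,"ry": 0,"rz": 0},
  {"dx": 0,"dy": 0,"dz": -0.5,"rx": 0,"ry": 0,"rz": 0},
  {"dx": 0,"dy": 0,"dz": -0.26,"rx": 0,"ry": 0,"rz": 0},
])

```text
t: 4.1
tcp_pos: [0.5903, -0.3061, 0.0118]
tool_rot: [0.531, 0.847, -0.0, -0.0]
force: [0.1, 0.4, -0.4]
finger_gap: 0.999
gripper_force: 0.0
```

>>> move_arm([
  {"dx": 0,"dy": 0,"dz": 0,"rx": 0,"ry": 0,"rz": 0},
  {"dx": 0,"dy": 0,"dz": 0,"rx": 0,"ry": 0,"rz": 0},
  {"dx": 0,"dy": 0,"dz": 0,"rx": 0,"ry": 0,"rz": 0},
  {"dx": 0,"dy": 0,"dz": 0,"rx": 0,"ry": 0,"rz": 0},
  {"dx": 0,"dy": 0,"dz": 0,"rx": 0,"ry": 0,"rz": 0},
  {"dx": 0,"dy": 0,"dz": 0,"rx": 0,"ry": 0,"rz": 0},
  {"dx": 0,"dy": 0,"dz": 0,"rx": 0,"ry": 0,"rz": 0},
  {"dx": 0,"dy": 0,"dz": 0,"rx": 0,"ry": 0,"rz": 0},
  {"dx": 0,"dy": 0,"dz": 0,"rx": 0,"ry": 0,"rz": 0},
  {"dx": 0,"dy": 0,"dz": 0,"rx": 0,"ry": 0,"rz": 0},
], claw=0, newtons=40)

```text
t: 5.35
tcp_pos: [0.5915, -0.3064, 0.0136]
tool_rot: [0.531, 0.847, -0.0, 0.001]
force: [0.2, 0.8, 5.9]
finger_gap: 0.625
gripper_force: 44.9
```

>>> move_arm([
  {"dx": 0,"dy": 0,"dz": 1,"rx": 0,"ry": 0,"rz": 0},
  {"dx": 0,"dy": 0.3,"dz": 1,"rx": 0,"ry": 0,"rz": 0},
  {"dx": -0.35,"dy": 1,"dz": 1,"rx": 0,"ry": 0,"rz": -0.04},
  {"dx": -0.35,"dy": 1,"dz": 1,"rx": 0,"ry": 0,"rz": -0.04},
  {"dx": -0.35,"dy": 1,"dz": 1,"rx": 0,"ry": 0,"rz": -0.04},
  {"dx": -0.35,"dy": 1,"dz": 1,"rx": 0,"ry": 0,"rz": -0.04},
  {"dx": -0.35,"dy": 1,"dz": 1,"rx": 0,"ry": 0,"rz": -0.04},
  {"dx": -0.35,"dy": 1,"dz": 1,"rx": 0,"ry": 0,"rz": -0.04},
  {"dx": -0.35,"dy": 1,"dz": 1,"rx": 0,"ry": 0,"rz": -0.04},
  {"dx": -0.35,"dy": 1,"dz": 0.8,"rx": 0,"ry": 0,"rz": -0.04},
])

```text
t: 6.6
tcp_pos: [0.5197, -0.0973, 0.2577]
tool_rot: [0.6, 0.8, -0.0, -0.001]
force: [0.1, 0.3, -0.6]
finger_gap: 0.624
gripper_force: 44.1
```

>>> move_arm([
  {"dx": -0.4,"dy": 1,"dz": 0,"rx": 0,"ry": 0,"rz": -0.05},
  {"dx": -0.4,"dy": 1,"dz": 0,"rx": 0,"ry": 0,"rz": -0.05},
  {"dx": -0.4,"dy": 1,"dz": 0,"rx": 0,"ry": 0,"rz": -0.05},
  {"dx": -0.4,"dy": 1,"dz": 0,"rx": 0,"ry": 0,"rz": -0.05},
  {"dx": -0.4,"dy": 1,"dz": 0,"rx": 0,"ry": 0,"rz": -0.05},
  {"dx": -0.4,"dy": 1,"dz": 0,"rx": 0,"ry": 0,"rz": -0.05},
  {"dx": -0.4,"dy": 1,"dz": 0,"rx": 0,"ry": 0,"rz": -0.05},
  {"dx": -0.4,"dy": 1,"dz": 0,"rx": 0,"ry": 0,"rz": -0.05},
  {"dx": -0.4,"dy": 1,"dz": 0,"rx": 0,"ry": 0,"rz": -0.04},
  {"dx": -0.4,"dy": 0.5,"dz": 0,"rx": 0,"ry": 0,"rz": -0.04},
])

```text
t: 7.85
tcp_pos: [0.4193, 0.1402, 0.2568]
tool_rot: [0.695, 0.719, -0.001, -0.001]
force: [-0.7, -0.2, -1.6]
finger_gap: 0.623
gripper_force: 44.1
```

```bash
python3 - <<'E'
from h import *
pose(); im,m=snap('wrist','w3.png')
big=cv2.resize(im,(800,500),interpolation=cv2.INTER_CUBIC); big=np.clip(big*1.5,0,255).astype(np.uint8); cv2.imwrite('pics/w3b.png',big[:,:,::-1])
E
```

```text
t 7.85 tcp [0.4193 0.1402 0.2568] yawy 1.9 tilt [-0.002 -0.   ] F [-0.7 -0.2 -1.6] gap 0.623 gf 44.1 q6 0.04
```

View pics/w3b.png

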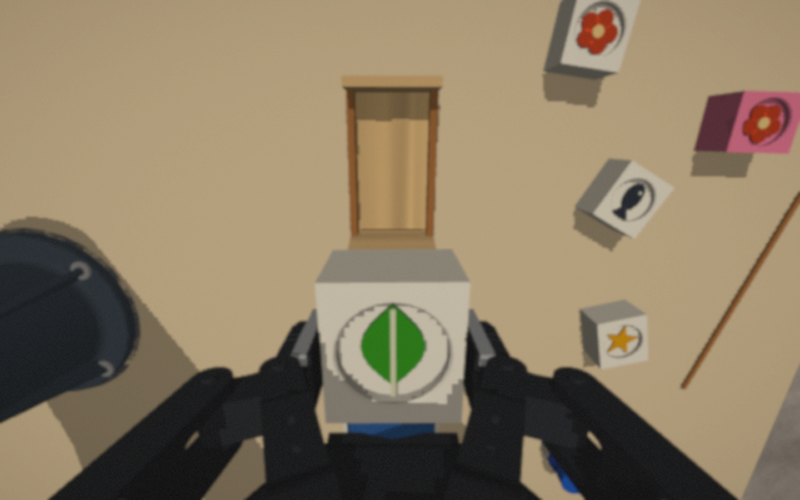

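The leaf is held level. In the enlarged image the rack spans (342–442, 76–250), with the far (+y) board top at rows 76–88 and the near one at about 236–250. An intensity profile along the rack will show which end slopes.

```bash
python3 - <<'E'
from h import *
im=cv2.imread('pics/w3.png')[:,:,::-1]; m=cams.camera_model('wrist')
g=im[:,305:322].mean(axis=(1,2))
for r in list(range(56,106))+list(range(176,204)):
    y8=ray(m,[[313,r]],.008)[0,1];y48=ray(m,[[313,r]],.048)[0,1]
    print(r,round(g[r]),'%.0f %.0f'%(y8*1e3,y48*1e3),end=' | ')
print()
g=im[90:180].mean(axis=2)
for r in (100,140,170):
    print(r,[(u,round(float(im[r-2:r+3,u].mean())),*(round(ray(m,[[u,r]],.022)[0,0]*1e3,1),)) for u in list(range(276,292))+list(range(338,354))])
h=im[:,:].mean(2)
for u in(280,300,330,346): print(u,[round(float(x)) for x in h[56:76,u-2:u+3].mean(1)])
E
```

```text
56 102 285 278 | 57 102 284 277 | 58 102 283 276 | 59 100 282 275 | 60 96 281 274 | 61 92 280 273 | 62 90 278 272 | 63 90 277 271 | 64 90 276 270 | 65 90 275 269 | 66 90 274 268 | 67 89 273 267 | 68 83 272 266 | 69 68 271 265 | 70 50 269 264 | 71 40 268 263 | 72 39 267 262 | 73 45 266 261 | 74 53 265 260 | 75 58 264 259 | 76 59 262 258 | 77 59 261 257 | 78 59 260 256 | 79 59 259 255 | 80 59 258 254 | 81 59 257 253 | 82 59 256 252 | 83 59 254 251 | 84 59 253 250 | 85 59 252 248 | 86 59 251 247 | 87 59 250 246 | 88 59 248 245 | 89 59 247 244 | 90 59 246 243 | 91 59 245 242 | 92 59 244 241 | 93 60 243 240 | 94 63 241 239 | 95 70 240 238 | 96 77 239 237 | 97 84 238 236 | 98 88 237 235 | 99 89 235 233 | 100 89 234 232 | 101 89 233 231 | 102 89 232 230 | 103 89 230 229 | 104 89 229 228 | 105 89 228 227 | 176 88 135 143 | 177 88 133 142 | 178 88 132 141 | 179 88 130 139 | 180 88 129 138 | 181 87 128 137 | 182 81 126 135 | 183 71 125 134 | 184 71 123 133 | 185 74 122 132 | 186 73 120 130 | 187 71 119 129 | 188 71 118 128 | 189 72 116 126 | 190 73 115 125 | 191 75 113 124 | 192 77 112 123 | 1
[... 2750 characters left out ...]
(452.6)), (343, 59, np.float64(454.0)), (344, 60, np.float64(455.3)), (345, 61, np.float64(456.6)), (346, 68, np.float64(457.9)), (347, 83, np.float64(459.3)), (348, 96, np.float64(460.6)), (349, 102, np.float64(461.9)), (350, 104, np.float64(463.3)), (351, 104, np.float64(464.6)), (352, 104, np.float64(465.9)), (353, 104, np.float64(467.2))]
280 [102, 102, 102, 100, 96, 92, 90, 90, 89, 89, 89, 88, 81, 63, 46, 39, 38, 39, 39, 39]
300 [102, 102, 102, 100, 96, 92, 90, 89, 89, 89, 90, 88, 82, 66, 48, 40, 39, 45, 55, 59]
330 [102, 102, 102, 100, 96, 92, 90, 90, 90, 90, 90, 89, 83, 68, 50, 40, 40, 46, 56, 61]
346 [102, 102, 102, 100, 96, 92, 91, 90, 90, 90, 90, 89, 83, 68, 50, 40, 38, 38, 39, 39]
```

The +y board is upright: its top inner edge (row 69) gives y=0.265 and its floor edge (row 74) gives 0.2655. The sloping board is at -y, with its floor edge at 0.125. That gives an inner length of 140.5 mm against the 141 mm stated. Rack origin is about (0.413, 0.195) with yaw about 1.8°. Placing the leaf at the upright end now.

>>> move_arm([
  {"dx": -0.06,"dy": 0.74,"dz": -0.6,"rx": 0,"ry": 0,"rz": 0},
  {"dx": -0.06,"dy": 0.74,"dz": -0.6,"rx": 0,"ry": 0,"rz": 0},
  {"dx": -0.06,"dy": 0.74,"dz": -0.6,"rx": 0,"ry": 0,"rz": 0},
  {"dx": -0.06,"dy": 0.74,"dz": -0.6,"rx": 0,"ry": 0,"rz": 0},
  {"dx": -0.06,"dy": 0.74,"dz": -0.6,"rx": 0,"ry": 0,"rz": 0},
  {"dx": 0,"dy": 0,"dz": -1,"rx": 0,"ry": 0,"rz": 0},
  {"dx": 0,"dy": 0,"dz": -1,"rx": 0,"ry": 0,"rz": 0},
  {"dx": 0,"dy": 0,"dz": -1,"rx": 0,"ry": 0,"rz": 0},
  {"dx": 0,"dy": 0,"dz": -1,"rx": 0,"ry": 0,"rz": 0},
  {"dx": 0,"dy": 0,"dz": -0.6,"rx": 0,"ry": 0,"rz": 0},
])

```text
t: 9.15
tcp_pos: [0.4127, 0.2311, 0.0659]
tool_rot: [0.695, 0.719, -0.001, -0.0]
force: [-0.7, 0.2, -0.9]
finger_gap: 0.624
gripper_force: 44.1
```

>>> move_arm([
  {"dx": 0,"dy": 0,"dz": -0.4,"rx": 0,"ry": 0,"rz": 0},
  {"dx": 0,"dy": 0,"dz": -0.4,"rx": 0,"ry": 0,"rz": 0},
  {"dx": 0,"dy": 0,"dz": -0.3,"rx": 0,"ry": 0,"rz": 0},
  {"dx": 0,"dy": 0,"dz": -0.2,"rx": 0,"ry": 0,"rz": 0},
  {"dx": 0,"dy": 0,"dz": -0.2,"rx": 0,"ry": 0,"rz": 0},
  {"dx": 0,"dy": 0,"dz": -0.1,"rx": 0,"ry": 0,"rz": 0},
  {"dx": 0,"dy": 0,"dz": -0.1,"rx": 0,"ry": 0,"rz": 0},
  {"dx": 0,"dy": 0,"dz": -0.05,"rx": 0,"ry": 0,"rz": 0},
  {"dx": 0,"dy": 0,"dz": 0,"rx": 0,"ry": 0,"rz": 0},
  {"dx": 0,"dy": 0,"dz": 0,"rx": 0,"ry": 0,"rz": 0},
])

```text
t: 10.4
tcp_pos: [0.4132, 0.2317, 0.0237]
tool_rot: [0.696, 0.718, 0.0, 0.0]
force: [0.5, -0.1, -1.7]
finger_gap: 0.62
gripper_force: 44.1
```

>>> move_arm([
  {"dx": -0.04,"dy": 0.03,"dz": -0.04,"rx": 0,"ry": 0,"rz": 0},
  {"dx": 0,"dy": 0.03,"dz": 0,"rx": 0,"ry": 0,"rz": 0},
  {"dx": 0,"dy": 0.03,"dz": 0,"rx": 0,"ry": 0,"rz": 0},
  {"dx": 0,"dy": 0.03,"dz": 0,"rx": 0,"ry": 0,"rz": 0},
  {"dx": 0,"dy": 0.03,"dz": 0,"rx": 0,"ry": 0,"rz": 0},
  {"dx": 0,"dy": 0,"dz": 0,"rx": 0,"ry": 0,"rz": 0},
  {"dx": 0,"dy": 0,"dz": 0,"rx": 0,"ry": 0,"rz": 0},
  {"dx": 0,"dy": 0,"dz": 0,"rx": 0,"ry": 0,"rz": 0},
  {"dx": 0,"dy": 0,"dz": 0,"rx": 0,"ry": 0,"rz": 0},
  {"dx": 0,"dy": 0,"dz": 0,"rx": 0,"ry": 0,"rz": 0},
])

```text
t: 11.65
tcp_pos: [0.4119, 0.2335, 0.0227]
tool_rot: [0.696, 0.718, -0.001, 0.0]
force: [2.2, -11.9, -0.2]
finger_gap: 0.62
gripper_force: 44.3
```

Contact with the board at 12 N. Now I'll release, lift and go above the flower mould.

>>> move_arm([
  {"dx": 0,"dy": 0,"dz": 0,"rx": 0,"ry": 0,"rz": 0},
  {"dx": 0,"dy": 0,"dz": 0,"rx": 0,"ry": 0,"rz": 0},
  {"dx": 0,"dy": 0,"dz": 0,"rx": 0,"ry": 0,"rz": 0},
  {"dx": 0,"dy": 0,"dz": 0,"rx": 0,"ry": 0,"rz": 0},
  {"dx": 0,"dy": 0,"dz": 0,"rx": 0,"ry": 0,"rz": 0},
  {"dx": 0,"dy": 0,"dz": 0.6,"rx": 0,"ry": 0,"rz": 0},
  {"dx": 0,"dy": 0,"dz": 1,"rx": 0,"ry": 0,"rz": 0},
  {"dx": 0,"dy": 0,"dz": 1,"rx": 0,"ry": 0,"rz": 0},
  {"dx": 0,"dy": 0,"dz": 1,"rx": 0,"ry": 0,"rz": 0},
  {"dx": 0,"dy": 0,"dz": 1,"rx": 0,"ry": 0,"rz": 0},
], claw=100)

```text
t: 12.9
tcp_pos: [0.412, 0.2354, 0.1394]
tool_rot: [0.696, 0.718, 0.0, 0.0]
force: [0.0, 0.7, -0.4]
finger_gap: 0.999
gripper_force: 0.0
```

>>> move_arm([
  {"dx": 0.9,"dy": 0.42,"dz": 0.4,"rx": 0,"ry": 0,"rz": -0.04},
  {"dx": 0.9,"dy": 0.42,"dz": 0.4,"rx": 0,"ry": 0,"rz": -0.04},
  {"dx": 0.9,"dy": 0.42,"dz": 0.4,"rx": 0,"ry": 0,"rz": -0.04},
  {"dx": 0.9,"dy": 0.42,"dz": 0.4,"rx": 0,"ry": 0,"rz": -0.04},
  {"dx": 0.9,"dy": 0.42,"dz": 0.4,"rx": 0,"ry": 0,"rz": -0.04},
  {"dx": 0.9,"dy": 0.42,"dz": 0.4,"rx": 0,"ry": 0,"rz": -0.04},
  {"dx": 0.9,"dy": 0.42,"dz": 0.4,"rx": 0,"ry": 0,"rz": -0.04},
  {"dx": 0.95,"dy": 0.4,"dz": 0.4,"rx": 0,"ry": 0,"rz": -0.03},
  {"dx": 0,"dy": 0,"dz": 0,"rx": 0,"ry": 0,"rz": 0},
  {"dx": 0,"dy": 0,"dz": 0,"rx": 0,"ry": 0,"rz": 0},
])

```text
t: 14.15
tcp_pos: [0.5918, 0.3184, 0.2174]
tool_rot: [0.751, 0.66, -0.001, -0.0]
force: [-0.8, 0.4, -0.6]
finger_gap: 1.001
gripper_force: 0.0
```

```bash
python3 - <<'E'
from h import *
pose(); im,m=snap('wrist','w4.png')
u,v=proj(m,[[.594,.317,.04]])[0]; print(u,v,proj(m,[[.4846,.4496,.05],[.413,.235,.04]]))
H,S,V=hsvm(im); w=(abs(np.arange(400)[:,None]-v)<60)&(abs(np.arange(640)-u)<60)
for th in (105,120): rects(im,m,(S<45)&(V>th)&w,.04,'white')
E
```

```text
t 14.15 tcp [0.5918 0.3184 0.2174] yawy -7.4 tilt [-0.002 -0.001] F [-0.8  0.4 -0.6] gap 1.001 gf 0.0 q6 0.46
317.1632662923996 184.04670320445365 [[190.90929379  71.26981712]
 [182.72311052 265.2184248 ]]
white px [312. 188.] ctr mm [593.8 316. ] (53.0, 173.7) (60.3, 83.7) area 2270.5
white px [312. 187.] ctr mm [593.4 315.8] (52.4, 172.6) (57.8, 82.6) area 2168.0
```

View pics/w4.png

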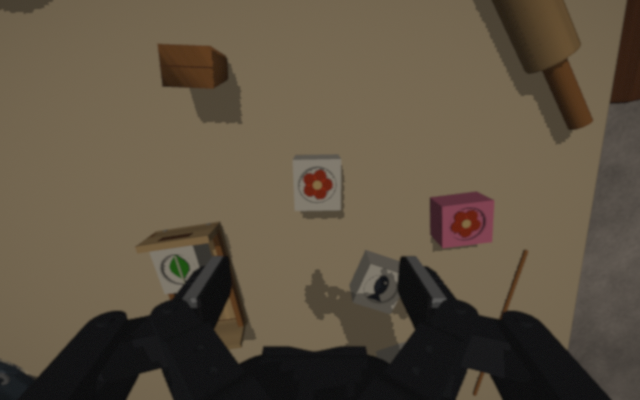

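The white flower is at (317,184), the pink one at (463,220), and the leaf sits against the end board at (178,265). Grasping the flower.

>>> move_arm([
  {"dx": 0.07,"dy": -0.09,"dz": -1,"rx": 0,"ry": 0,"rz": 0.02},
  {"dx": 0,"dy": 0,"dz": -1,"rx": 0,"ry": 0,"rz": 0},
  {"dx": 0,"dy": 0,"dz": -1,"rx": 0,"ry": 0,"rz": 0},
  {"dx": 0,"dy": 0,"dz": -1,"rx": 0,"ry": 0,"rz": 0},
  {"dx": 0,"dy": 0,"dz": -1,"rx": 0,"ry": 0,"rz": 0},
  {"dx": 0,"dy": 0,"dz": -1,"rx": 0,"ry": 0,"rz": 0},
  {"dx": 0,"dy": 0,"dz": -1,"rx": 0,"ry": 0,"rz": 0},
  {"dx": 0,"dy": 0,"dz": -0.8,"rx": 0,"ry": 0,"rz": 0},
  {"dx": 0,"dy": 0,"dz": -0.4,"rx": 0,"ry": 0,"rz": 0},
  {"dx": 0,"dy": 0,"dz": 0,"rx": 0,"ry": 0,"rz": 0},
])

```text
t: 15.45
tcp_pos: [0.5946, 0.3165, 0.012]
tool_rot: [0.748, 0.664, -0.001, -0.0]
force: [-0.4, 0.4, 0.2]
finger_gap: 1.003
gripper_force: 0.0
```

>>> move_arm([
  {"dx": 0,"dy": 0,"dz": 0,"rx": 0,"ry": 0,"rz": 0},
  {"dx": 0,"dy": 0,"dz": 0,"rx": 0,"ry": 0,"rz": 0},
  {"dx": 0,"dy": 0,"dz": 0,"rx": 0,"ry": 0,"rz": 0},
  {"dx": 0,"dy": 0,"dz": 0,"rx": 0,"ry": 0,"rz": 0},
  {"dx": 0,"dy": 0,"dz": 0,"rx": 0,"ry": 0,"rz": 0},
  {"dx": 0,"dy": 0,"dz": 0,"rx": 0,"ry": 0,"rz": 0},
  {"dx": 0,"dy": 0,"dz": 0,"rx": 0,"ry": 0,"rz": 0},
  {"dx": 0,"dy": 0,"dz": 0.5,"rx": 0,"ry": 0,"rz": 0},
  {"dx": 0,"dy": 0,"dz": 1,"rx": 0,"ry": 0,"rz": 0},
  {"dx": 0,"dy": 0,"dz": 1,"rx": 0,"ry": 0,"rz": 0},
], claw=0, newtons=40)

```text
t: 16.7
tcp_pos: [0.5946, 0.3165, 0.0755]
tool_rot: [0.748, 0.664, -0.001, -0.0]
force: [-0.3, -0.2, -1.2]
finger_gap: 0.62
gripper_force: 43.8
```

>>> move_arm([
  {"dx": -0.72,"dy": -0.58,"dz": 0.5,"rx": 0,"ry": 0,"rz": 0.03},
  {"dx": -0.72,"dy": -0.58,"dz": 0.5,"rx": 0,"ry": 0,"rz": 0.03},
  {"dx": -0.72,"dy": -0.58,"dz": 0,"rx": 0,"ry": 0,"rz": 0.03},
  {"dx": -0.72,"dy": -0.58,"dz": 0,"rx": 0,"ry": 0,"rz": 0.03},
  {"dx": -0.72,"dy": -0.58,"dz": 0,"rx": 0,"ry": 0,"rz": 0.03},
  {"dx": -0.72,"dy": -0.58,"dz": 0,"rx": 0,"ry": 0,"rz": 0.03},
  {"dx": -0.72,"dy": -0.58,"dz": 0,"rx": 0,"ry": 0,"rz": 0.03},
  {"dx": -0.72,"dy": -0.58,"dz": 0,"rx": 0,"ry": 0,"rz": 0.03},
  {"dx": -0.74,"dy": -0.58,"dz": 0,"rx": 0,"ry": 0,"rz": 0.03},
  {"dx": -0.74,"dy": -0.58,"dz": 0,"rx": 0,"ry": 0,"rz": 0.02},
])

```text
t: 17.95
tcp_pos: [0.4136, 0.1713, 0.1004]
tool_rot: [0.695, 0.719, 0.0, 0.0]
force: [-0.1, -0.3, -1.4]
finger_gap: 0.621
gripper_force: 43.9
```

>>> move_arm([
  {"dx": 0,"dy": 0,"dz": -0.6,"rx": 0,"ry": 0,"rz": 0},
  {"dx": 0,"dy": 0,"dz": -0.8,"rx": 0,"ry": 0,"rz": 0},
  {"dx": 0,"dy": 0,"dz": -0.6,"rx": 0,"ry": 0,"rz": 0},
  {"dx": 0,"dy": 0,"dz": -0.4,"rx": 0,"ry": 0,"rz": 0},
  {"dx": 0,"dy": 0,"dz": -0.3,"rx": 0,"ry": 0,"rz": 0},
  {"dx": 0,"dy": 0,"dz": -0.2,"rx": 0,"ry": 0,"rz": 0},
  {"dx": 0,"dy": 0,"dz": -0.1,"rx": 0,"ry": 0,"rz": 0},
  {"dx": 0,"dy": 0,"dz": -0.08,"rx": 0,"ry": 0,"rz": 0},
  {"dx": 0,"dy": 0,"dz": 0,"rx": 0,"ry": 0,"rz": 0},
  {"dx": 0,"dy": 0,"dz": 0,"rx": 0,"ry": 0,"rz": 0},
])

```text
t: 19.2
tcp_pos: [0.4143, 0.1717, 0.0232]
tool_rot: [0.696, 0.718, 0.0, 0.0]
force: [-0.6, 0.0, -0.7]
finger_gap: 0.622
gripper_force: 43.9
```

>>> move_arm([
  {"dx": 0,"dy": 0.04,"dz": -0.02,"rx": 0,"ry": 0,"rz": 0},
  {"dx": 0,"dy": 0.04,"dz": 0,"rx": 0,"ry": 0,"rz": 0},
  {"dx": 0,"dy": 0.04,"dz": 0,"rx": 0,"ry": 0,"rz": 0},
  {"dx": 0,"dy": 0.04,"dz": 0,"rx": 0,"ry": 0,"rz": 0},
  {"dx": 0,"dy": 0.04,"dz": 0,"rx": 0,"ry": 0,"rz": 0},
  {"dx": 0,"dy": 0.02,"dz": 0,"rx": 0,"ry": 0,"rz": 0},
  {"dx": 0,"dy": 0,"dz": 0,"rx": 0,"ry": 0,"rz": 0},
  {"dx": 0,"dy": 0,"dz": 0,"rx": 0,"ry": 0,"rz": 0},
  {"dx": 0,"dy": 0,"dz": 0,"rx": 0,"ry": 0,"rz": 0},
  {"dx": 0,"dy": 0,"dz": 0,"rx": 0,"ry": 0,"rz": 0},
])

```text
t: 20.45
tcp_pos: [0.4142, 0.1753, 0.0226]
tool_rot: [0.695, 0.719, -0.001, 0.0]
force: [1.1, -13.9, -1.0]
finger_gap: 0.623
gripper_force: 44.0
```

>>> move_arm([
  {"dx": 0,"dy": 0,"dz": 0,"rx": 0,"ry": 0,"rz": 0},
  {"dx": 0,"dy": 0,"dz": 0,"rx": 0,"ry": 0,"rz": 0},
  {"dx": 0,"dy": 0,"dz": 0,"rx": 0,"ry": 0,"rz": 0},
  {"dx": 0,"dy": 0,"dz": 0,"rx": 0,"ry": 0,"rz": 0},
  {"dx": 0,"dy": 0,"dz": 0,"rx": 0,"ry": 0,"rz": 0},
  {"dx": 0,"dy": 0,"dz": 0.6,"rx": 0,"ry": 0,"rz": 0},
  {"dx": 0,"dy": 0,"dz": 1,"rx": 0,"ry": 0,"rz": 0},
  {"dx": 0,"dy": 0,"dz": 1,"rx": 0,"ry": 0,"rz": 0},
  {"dx": 0,"dy": 0,"dz": 1,"rx": 0,"ry": 0,"rz": 0},
  {"dx": 0,"dy": 0,"dz": 1,"rx": 0,"ry": 0,"rz": 0},
], claw=100)

```text
t: 21.7
tcp_pos: [0.4139, 0.1772, 0.1383]
tool_rot: [0.696, 0.718, -0.0, -0.0]
force: [0.8, -0.4, 0.8]
finger_gap: 1.002
gripper_force: 0.0
```

>>> move_arm([
  {"dx": 0.26,"dy": 1,"dz": 0.4,"rx": 0,"ry": 0,"rz": -0.03},
  {"dx": 0.26,"dy": 1,"dz": 0.4,"rx": 0,"ry": 0,"rz": -0.03},
  {"dx": 0.26,"dy": 1,"dz": 0.4,"rx": 0,"ry": 0,"rz": -0.03},
  {"dx": 0.26,"dy": 1,"dz": 0.4,"rx": 0,"ry": 0,"rz": -0.03},
  {"dx": 0.26,"dy": 1,"dz": 0.4,"rx": 0,"ry": 0,"rz": -0.03},
  {"dx": 0.26,"dy": 1,"dz": 0.4,"rx": 0,"ry": 0,"rz": -0.03},
  {"dx": 0.26,"dy": 1,"dz": 0.4,"rx": 0,"ry": 0,"rz": -0.03},
  {"dx": 0.26,"dy": 1,"dz": 0.4,"rx": 0,"ry": 0,"rz": -0.03},
  {"dx": 0.26,"dy": 1,"dz": 0.4,"rx": 0,"ry": 0,"rz": -0.03},
  {"dx": 0.26,"dy": 1,"dz": 0.4,"rx": 0,"ry": 0,"rz": -0.03},
])

```text
t: 22.95
tcp_pos: [0.4788, 0.4279, 0.2375]
tool_rot: [0.75, 0.662, -0.0, -0.0]
force: [0.3, 0.5, -0.2]
finger_gap: 1.004
gripper_force: 0.0
```

```bash
python3 - <<'E'
from h import *
pose(); im,m=snap('wrist','w5.png')
u,v=proj(m,[[.48,.45,.05]])[0].astype(int); print(u,v)
H,S,V=hsvm(im); w=(abs(np.arange(400)[:,None]-v)<75)&(abs(np.arange(640)-u)<75)
rects(im,m,(S>130)&(H<16)&w,.056,'wedge')
a=cv2.resize(im[max(v-70,0):v+80,u-80:u+80],None,fx=3.7,fy=3.7,interpolation=cv2.INTER_CUBIC);cv2.imwrite('pics/w5c.png',np.clip(a*1.6,0,255).astype(np.uint8)[:,:,::-1]); print('orig',u-80,max(v-70,0))
E
```

```text
t 22.95 tcp [0.4788 0.4279 0.2375] yawy -7.2 tilt [-0.001 -0.   ] F [ 0.3  0.5 -0.2] gap 1.004 gf 0.0 q6 0.68
313 162
wedge px [322. 159.] ctr mm [484.3 454.6] (47.9, 170.5) (40.9, 80.5) area 1441.5
orig 233 92
```

View pics/w5c.png

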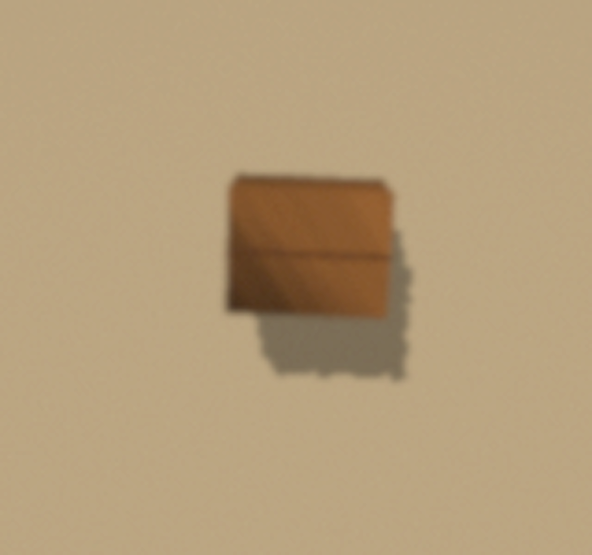

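The wedge is at crop (228–390, 180–315), lying square to the gripper, with a seam line at y=253. I need to know which side slopes, so I'll enlarge the earlier views in which its side faces show.

```bash
python3 - <<'E'
from h import *
t=cv2.imread('pics/top0.png');w=cv2.imread('pics/w4.png');s=cv2.imread('pics/scene0.png')
f=lambda a,x0,y0,n:np.clip(cv2.resize(a[y0:y0+n,x0:x0+n],(390,390),interpolation=cv2.INTER_CUBIC)*1.8,0,255).astype(np.uint8)
cv2.imwrite('pics/wd.png',np.hstack([f(t,142,217,30),f(w,150,30,90)]))
from station import cams
m=cams.camera_model('top'); ms=cams.camera_model('scene')
# top-view/scene prediction of foot corners under both hypotheses (centre of top, yaw -8)
c,sn=np.cos(np.radians(-8)),np.sin(np.radians(-8)); R=np.array([[c,-sn],[sn,c]])
for name,yo in(('slope -y',1),('slope +y',-1)):
    T=np.array([.484,.4535]); loc=[(x,yo*y,z) for x in(-25,25) for y,z in((19,56),(-19,56),(19,6),(-5,6))]
    P=np.array([np.r_[T+R@np.array(l[:2])/1e3,l[2]/1e3] for l in loc])
    print(name,((proj(m,P)-[142,217])*13).round().tolist())
E
```

```text
slope -y [[74.0, 309.0], [246.0, 333.0], [174.0, 312.0], [278.0, 326.0], [116.0, 79.0], [288.0, 103.0], [214.0, 92.0], [318.0, 106.0]]
slope +y [[246.0, 333.0], [74.0, 309.0], [339.0, 335.0], [234.0, 320.0], [288.0, 103.0], [116.0, 79.0], [378.0, 114.0], [275.0, 100.0]]
```

View pics/wd.png

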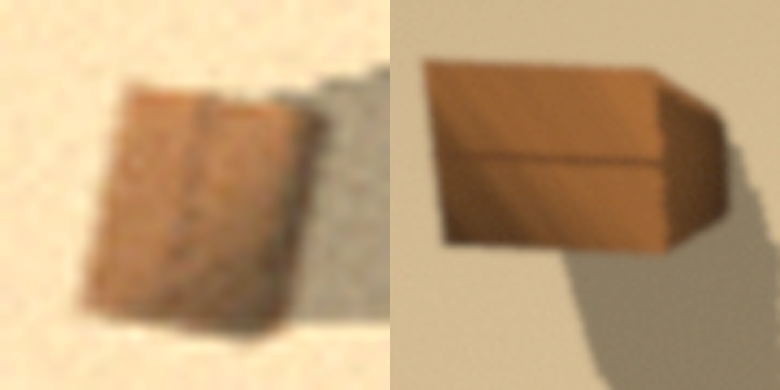

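Left crop: the visible -y face ends at x≈290–325. A sloping face there predicts 278–318 and an upright one 339–378, so the slope faces world -y. It is already the right way round for the rack, so I'll grasp it.

>>> move_arm([
  {"dx": 0.11,"dy": 0.5,"dz": -0.6,"rx": 0,"ry": 0,"rz": -0.05},
  {"dx": 0.11,"dy": 0.5,"dz": -1,"rx": 0,"ry": 0,"rz": 0},
  {"dx": 0,"dy": 0,"dz": -1,"rx": 0,"ry": 0,"rz": 0},
  {"dx": 0,"dy": 0,"dz": -1,"rx": 0,"ry": 0,"rz": 0},
  {"dx": 0,"dy": 0,"dz": -1,"rx": 0,"ry": 0,"rz": 0},
  {"dx": 0,"dy": 0,"dz": -1,"rx": 0,"ry": 0,"rz": 0},
  {"dx": 0,"dy": 0,"dz": -1,"rx": 0,"ry": 0,"rz": 0},
  {"dx": 0,"dy": 0,"dz": -1,"rx": 0,"ry": 0,"rz": 0},
  {"dx": 0,"dy": 0,"dz": -0.6,"rx": 0,"ry": 0,"rz": 0},
  {"dx": 0,"dy": 0,"dz": -0.18,"rx": 0,"ry": 0,"rz": 0},
])

```text
t: 24.25
tcp_pos: [0.484, 0.4516, 0.027]
tool_rot: [0.758, 0.652, -0.001, -0.0]
force: [0.8, -0.1, -0.2]
finger_gap: 1.001
gripper_force: 0.0
```

>>> move_arm([
  {"dx": 0,"dy": 0,"dz": 0,"rx": 0,"ry": 0,"rz": 0},
  {"dx": 0,"dy": 0,"dz": 0,"rx": 0,"ry": 0,"rz": 0},
  {"dx": 0,"dy": 0,"dz": 0,"rx": 0,"ry": 0,"rz": 0},
  {"dx": 0,"dy": 0,"dz": 0,"rx": 0,"ry": 0,"rz": 0},
  {"dx": 0,"dy": 0,"dz": 0,"rx": 0,"ry": 0,"rz": 0},
  {"dx": 0,"dy": 0,"dz": 0,"rx": 0,"ry": 0,"rz": 0},
  {"dx": 0,"dy": 0,"dz": 0,"rx": 0,"ry": 0,"rz": 0},
  {"dx": 0,"dy": 0,"dz": 0.4,"rx": 0,"ry": 0,"rz": 0},
  {"dx": 0,"dy": 0,"dz": 1,"rx": 0,"ry": 0,"rz": 0},
  {"dx": 0,"dy": 0,"dz": 1,"rx": 0,"ry": 0,"rz": 0},
], claw=0, newtons=60)

```text
t: 25.5
tcp_pos: [0.4841, 0.4519, 0.0884]
tool_rot: [0.758, 0.652, -0.001, -0.0]
force: [-0.3, 0.4, -0.7]
finger_gap: 0.576
gripper_force: 63.0
```

```bash
python3 - <<'E'
from h import *
pose(); im,m=snap('wrist','w6.png')
E
```

```text
t 25.5 tcp [0.4841 0.4519 0.0884] yawy -8.6 tilt [-0.001 -0.001] F [-0.3  0.4 -0.7] gap 0.576 gf 63.0 q6 0.73
```

View pics/w6.png

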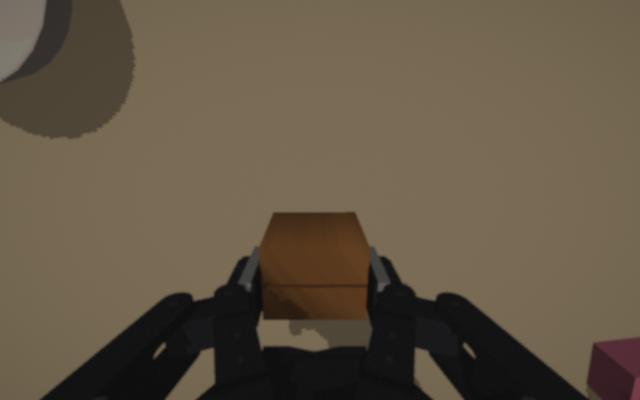

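The wedge is held square: its top face spans rows about 248–319 and its upright face rows 212–248. From this I'll get its position relative to the TCP.

```bash
python3 - <<'E'
from h import *
m=cams.camera_model('wrist'); im=cv2.imread('pics/w6.png')
g=im[:,285:345].mean(axis=(1,2)); print([(r,round(g[r])) for r in list(range(206,218))+list(range(232,262,2))+list(range(314,326))])
tcp=sensors.sense()['tcp_pos']; th=np.radians(-8.6); ydir=np.array([-np.sin(th),np.cos(th)])
for z in(.1174,):
    for r in(240,244,248,252,318,320): print(r,((ray(m,[[315,r]],z)[0,:2]-tcp[:2])@ydir*1e3).round(1))
print('foot',((ray(m,[[315,212]],.0614+.003)[0,:2]-tcp[:2])@ydir*1e3).round(1))
E
```

```text
[(206, 105), (207, 105), (208, 105), (209, 105), (210, 104), (211, 95), (212, 74), (213, 52), (214, 43), (215, 43), (216, 43), (217, 44), (232, 52), (234, 53), (236, 54), (238, 55), (240, 56), (242, 57), (244, 57), (246, 58), (248, 59), (250, 59), (252, 59), (254, 58), (256, 58), (258, 58), (260, 58), (314, 40), (315, 40), (316, 40), (317, 39), (318, 41), (319, 51), (320, 63), (321, 69), (322, 71), (323, 71), (324, 71), (325, 71)]
240 21.6
244 19.6
248 17.7
252 15.6
318 -20.5
320 -21.6
foot 16.9
```

>>> move_arm([
  {"dx": -0.21,"dy": -1,"dz": 0.8,"rx": 0,"ry": 0,"rz": 0.035},
  {"dx": -0.21,"dy": -1,"dz": 0.8,"rx": 0,"ry": 0,"rz": 0.035},
  {"dx": -0.21,"dy": -1,"dz": 0,"rx": 0,"ry": 0,"rz": 0.035},
  {"dx": -0.21,"dy": -1,"dz": 0,"rx": 0,"ry": 0,"rz": 0.035},
  {"dx": -0.21,"dy": -1,"dz": 0,"rx": 0,"ry": 0,"rz": 0.035},
  {"dx": -0.21,"dy": -1,"dz": 0,"rx": 0,"ry": 0,"rz": 0.035},
  {"dx": -0.21,"dy": -1,"dz": 0,"rx": 0,"ry": 0,"rz": 0.035},
  {"dx": -0.21,"dy": -1,"dz": 0,"rx": 0,"ry": 0,"rz": 0.035},
  {"dx": -0.21,"dy": -1,"dz": 0,"rx": 0,"ry": 0,"rz": 0.035},
  {"dx": -0.21,"dy": -1,"dz": 0,"rx": 0,"ry": 0,"rz": 0.035},
])

```text
t: 26.8
tcp_pos: [0.4317, 0.2014, 0.1279]
tool_rot: [0.695, 0.719, -0.0, -0.0]
force: [0.6, -1.3, -0.4]
finger_gap: 0.567
gripper_force: 63.0
```

>>> move_arm([
  {"dx": -0.21,"dy": -1,"dz": 0,"rx": 0,"ry": 0,"rz": 0},
  {"dx": -0.21,"dy": -1,"dz": 0,"rx": 0,"ry": 0,"rz": 0},
  {"dx": -0.22,"dy": -0.96,"dz": 0,"rx": 0,"ry": 0,"rz": 0},
  {"dx": 0,"dy": 0,"dz": 0,"rx": 0,"ry": 0,"rz": 0},
  {"dx": 0,"dy": 0,"dz": -0.5,"rx": 0,"ry": 0,"rz": 0},
  {"dx": 0,"dy": 0,"dz": -0.5,"rx": 0,"ry": 0,"rz": 0},
  {"dx": 0,"dy": 0,"dz": -0.3,"rx": 0,"ry": 0,"rz": 0},
  {"dx": 0,"dy": 0,"dz": 0,"rx": 0,"ry": 0,"rz": 0},
  {"dx": 0,"dy": 0,"dz": 0,"rx": 0,"ry": 0,"rz": 0},
  {"dx": 0,"dy": 0,"dz": 0,"rx": 0,"ry": 0,"rz": 0},
])

```text
t: 28.05
tcp_pos: [0.4164, 0.1283, 0.0958]
tool_rot: [0.696, 0.718, 0.0, 0.0]
force: [-0.2, -0.2, -0.4]
finger_gap: 0.571
gripper_force: 63.0
```

```bash
python3 - <<'E'
from h import *
pose(); im,m=snap('wrist','w7.png')
a=cv2.resize(im[40:360,180:460],None,fx=1.8,fy=1.8,interpolation=cv2.INTER_CUBIC);cv2.imwrite('pics/w7c.png',np.clip(a*1.5,0,255).astype(np.uint8)[:,:,::-1])
E
```

```text
t 28.05 tcp [0.4164 0.1283 0.0958] yawy 1.9 tilt [0.001 0.   ] F [-0.2 -0.2 -0.4] gap 0.571 gf 63.0 q6 0.01
```

View pics/w7c.png

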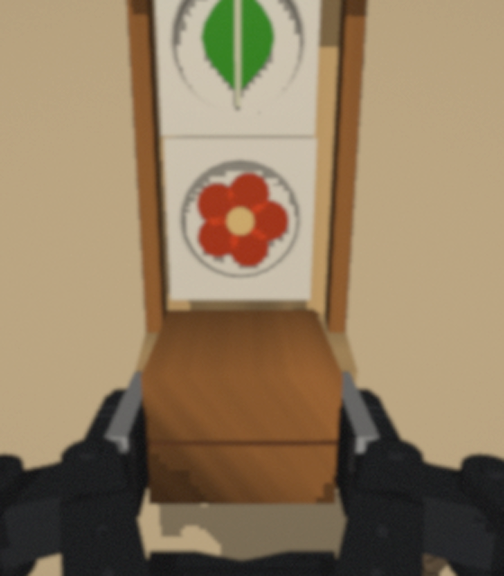

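The two moulds lie flush in a row (joint at crop y=136, flower's near edge at y≈300), and the wedge is poised above the gap. Quick check of that near edge.

```bash
python3 - <<'E'
from h import *
m=cams.camera_model('wrist')
P=lambda u,v,z:ray(m,[[u/1.8+180,v/1.8+40]],z)[0].round(4)
print('near edge',P(168,300,.048),P(310,298,.048),'joint',P(240,136,.048),'far face foot wedge',P(170,310,.072),P(320,310,.072))
E
```

```text
near edge [0.3866 0.1413 0.048 ] [0.4419 0.1439 0.048 ] joint [0.4128 0.2033 0.048 ] far face foot wedge [0.3906 0.1456 0.072 ] [0.442  0.1472 0.072 ]
```

>>> move_arm([
  {"dx": -0.04,"dy": -0.14,"dz": -0.3,"rx": 0,"ry": 0,"rz": 0},
  {"dx": 0,"dy": 0,"dz": -0.3,"rx": 0,"ry": 0,"rz": 0},
  {"dx": 0,"dy": 0,"dz": -0.2,"rx": 0,"ry": 0,"rz": 0},
  {"dx": 0,"dy": 0,"dz": -0.2,"rx": 0,"ry": 0,"rz": 0},
  {"dx": 0,"dy": 0,"dz": -0.2,"rx": 0,"ry": 0,"rz": 0},
  {"dx": 0,"dy": 0,"dz": -0.1,"rx": 0,"ry": 0,"rz": 0},
  {"dx": 0,"dy": 0,"dz": -0.1,"rx": 0,"ry": 0,"rz": 0},
  {"dx": 0,"dy": 0,"dz": 0,"rx": 0,"ry": 0,"rz": 0},
  {"dx": 0,"dy": 0,"dz": 0,"rx": 0,"ry": 0,"rz": 0},
  {"dx": 0,"dy": 0,"dz": 0,"rx": 0,"ry": 0,"rz": 0},
])

```text
t: 29.35
tcp_pos: [0.4152, 0.1246, 0.0605]
tool_rot: [0.696, 0.718, -0.0, 0.0]
force: [0.9, -5.3, -1.2]
finger_gap: 0.573
gripper_force: 63.3
```

>>> move_arm([
  {"dx": 0,"dy": 0,"dz": -0.1,"rx": 0,"ry": 0,"rz": 0},
  {"dx": 0,"dy": 0,"dz": -0.1,"rx": 0,"ry": 0,"rz": 0},
  {"dx": 0,"dy": 0,"dz": -0.1,"rx": 0,"ry": 0,"rz": 0},
  {"dx": 0,"dy": 0,"dz": -0.1,"rx": 0,"ry": 0,"rz": 0},
  {"dx": 0,"dy": 0,"dz": 0,"rx": 0,"ry": 0,"rz": 0},
  {"dx": 0,"dy": 0,"dz": 0,"rx": 0,"ry": 0,"rz": 0},
  {"dx": 0,"dy": 0,"dz": 0,"rx": 0,"ry": 0,"rz": 0},
  {"dx": 0,"dy": 0,"dz": 0,"rx": 0,"ry": 0,"rz": 0},
  {"dx": 0,"dy": 0,"dz": 0,"rx": 0,"ry": 0,"rz": 0},
  {"dx": 0,"dy": 0,"dz": 0,"rx": 0,"ry": 0,"rz": 0},
])

```text
t: 30.6
tcp_pos: [0.4154, 0.1246, 0.0506]
tool_rot: [0.696, 0.718, 0.0, 0.0]
force: [0.9, -6.2, -0.2]
finger_gap: 0.572
gripper_force: 63.5
```

>>> move_arm([
  {"dx": 0,"dy": 0,"dz": -0.08,"rx": 0,"ry": 0,"rz": 0},
  {"dx": 0,"dy": 0,"dz": -0.08,"rx": 0,"ry": 0,"rz": 0},
  {"dx": 0,"dy": 0,"dz": -0.08,"rx": 0,"ry": 0,"rz": 0},
  {"dx": 0,"dy": 0,"dz": 0,"rx": 0,"ry": 0,"rz": 0},
  {"dx": 0,"dy": 0,"dz": 0,"rx": 0,"ry": 0,"rz": 0},
  {"dx": 0,"dy": 0,"dz": 0,"rx": 0,"ry": 0,"rz": 0},
  {"dx": 0,"dy": 0,"dz": 0,"rx": 0,"ry": 0,"rz": 0},
  {"dx": 0,"dy": 0,"dz": 0,"rx": 0,"ry": 0,"rz": 0},
  {"dx": 0,"dy": 0,"dz": 0,"rx": 0,"ry": 0,"rz": 0},
  {"dx": 0,"dy": 0,"dz": 0,"rx": 0,"ry": 0,"rz": 0},
])

```text
t: 31.85
tcp_pos: [0.4155, 0.1245, 0.0489]
tool_rot: [0.696, 0.718, 0.001, 0.001]
force: [-4.6, -6.4, 50.5]
finger_gap: 0.574
gripper_force: 69.5
```

>>> move_arm([
  {"dx": 0,"dy": 0,"dz": 0.1,"rx": 0,"ry": 0,"rz": 0},
  {"dx": 0,"dy": 0,"dz": 0,"rx": 0,"ry": 0,"rz": 0},
  {"dx": 0,"dy": 0,"dz": 0,"rx": 0,"ry": 0,"rz": 0},
  {"dx": 0,"dy": 0,"dz": 0,"rx": 0,"ry": 0,"rz": 0},
  {"dx": 0,"dy": 0,"dz": 0,"rx": 0,"ry": 0,"rz": 0},
  {"dx": 0,"dy": 0,"dz": 0,"rx": 0,"ry": 0,"rz": 0},
  {"dx": 0,"dy": 0,"dz": 0,"rx": 0,"ry": 0,"rz": 0},
  {"dx": 0,"dy": 0,"dz": 0,"rx": 0,"ry": 0,"rz": 0},
  {"dx": 0,"dy": 0,"dz": 0.4,"rx": 0,"ry": 0,"rz": 0},
  {"dx": 0,"dy": 0,"dz": 0.6,"rx": 0,"ry": 0,"rz": 0},
], claw=90)

```text
t: 33.1
tcp_pos: [0.4149, 0.1247, 0.0725]
tool_rot: [0.696, 0.718, -0.0, -0.0]
force: [1.2, -0.2, -0.7]
finger_gap: 0.899
gripper_force: 0.0
```

>>> move_arm([
  {"dx": 0.2,"dy": 0,"dz": 1,"rx": 0,"ry": 0,"rz": 0},
  {"dx": 0.5,"dy": 0,"dz": 1,"rx": 0,"ry": 0,"rz": 0},
  {"dx": 1,"dy": -0.2,"dz": 1,"rx": 0,"ry": 0,"rz": 0},
  {"dx": 1,"dy": -0.2,"dz": 1,"rx": 0,"ry": 0,"rz": 0},
  {"dx": 1,"dy": -0.2,"dz": 1,"rx": 0,"ry": 0,"rz": -0.1},
  {"dx": 1,"dy": -0.2,"dz": 1,"rx": 0,"ry": 0,"rz": -0.1},
  {"dx": 1,"dy": -0.2,"dz": 0.5,"rx": 0,"ry": 0,"rz": -0.1},
  {"dx": 1,"dy": 0,"dz": 0,"rx": 0,"ry": 0,"rz": -0.1},
  {"dx": 1,"dy": 0,"dz": 0,"rx": 0,"ry": 0,"rz": -0.1},
  {"dx": 1,"dy": 0,"dz": 0,"rx": 0,"ry": 0,"rz": -0.1},
], claw=100)

```text
t: 34.35
tcp_pos: [0.6329, 0.0997, 0.2353]
tool_rot: [0.8, 0.6, -0.0, -0.0]
force: [0.5, -0.0, 1.1]
finger_gap: 1.001
gripper_force: 0.0
```

```bash
python3 - <<'E'
from h import *
pose(); im,m=snap('wrist','w8.png'); s,ms=snap('scene','s8.png'); t,mt=snap('top','t8.png')
print('wedge px',proj(m,[[.415,.125,.076]]),proj(ms,[[.415,.125,.076]]),'fish',proj(m,[[.6587,.1693,.04]]))
f=lambda a,c,n,k:cv2.resize(a[int(c[1]-n):int(c[1]+n),int(c[0]-n):int(c[0]+n)],(k,k),interpolation=cv2.INTER_CUBIC)
sc=f(s,proj(ms,[[.413,.17,.04]])[0],35,400);tc=f(t,proj(mt,[[.413,.17,.04]])[0],35,400)
cv2.imwrite('pics/s8c.png',np.clip(np.hstack([sc,tc])*1.3,0,255).astype(np.uint8)[:,:,::-1])
P=[[.3945,.12,.0],]
H,S,V=hsvm(im)
u,v=proj(m,[[.6587,.1693,.04]])[0]; w=(abs(np.arange(400)[:,None]-v)<60)&(abs(np.arange(640)-u)<60)
for th in (105,120): rects(im,m,(S<45)&(V>th)&w,.04,'fish')
E
```

```text
t 34.35 tcp [0.6329 0.0997 0.2353] yawy -16.3 tilt [-0.  0.] F [ 0.5 -0.   1.1] gap 1.001 gf 0.0 q6 0.27
wedge px [[122.57184137 218.79267704]] [[401.77759412 207.93559783]] fish [[319.45247774 115.39466762]]
fish px [320. 117.] ctr mm [657.5 168.1] (53.3, 152.7) (59.2, 62.7) area 2458.0
fish px [320. 116.] ctr mm [657.4 168.5] (52.7, 152.7) (58.7, 62.7) area 2416.0
```

View pics/s8c.png

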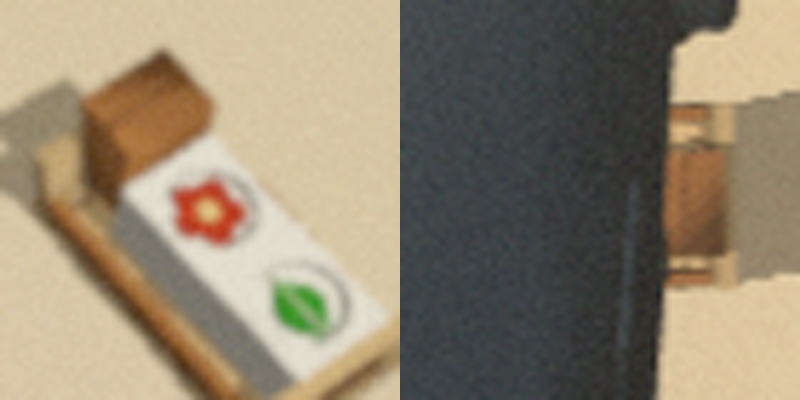

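The scene crop shows the flower and leaf tight in the row with the wedge standing upright, slope against the sloping board. I'll press it once more at the end. Next is the fish, confirmed earlier as the dark-fish block, now measured at (0.6574, 0.1683) with yaw -27.3°.

>>> move_arm([
  {"dx": 0.245,"dy": 0.68,"dz": -0.8,"rx": 0,"ry": 0,"rz": -0.09},
  {"dx": 0.245,"dy": 0.68,"dz": -0.8,"rx": 0,"ry": 0,"rz": -0.09},
  {"dx": 0.245,"dy": 0.68,"dz": -0.8,"rx": 0,"ry": 0,"rz": -0.09},
  {"dx": 0.245,"dy": 0.7,"dz": -0.8,"rx": 0,"ry": 0,"rz": -0.09},
  {"dx": 0,"dy": 0,"dz": -1,"rx": 0,"ry": 0,"rz": 0},
  {"dx": 0,"dy": 0,"dz": -1,"rx": 0,"ry": 0,"rz": 0},
  {"dx": 0,"dy": 0,"dz": -1,"rx": 0,"ry": 0,"rz": 0},
  {"dx": 0,"dy": 0,"dz": -1,"rx": 0,"ry": 0,"rz": 0},
  {"dx": 0,"dy": 0,"dz": -1,"rx": 0,"ry": 0,"rz": 0},
  {"dx": 0,"dy": 0,"dz": -0.73,"rx": 0,"ry": 0,"rz": 0},
])

```text
t: 35.75
tcp_pos: [0.6556, 0.1682, 0.0107]
tool_rot: [0.852, 0.523, -0.001, -0.001]
force: [0.3, -0.5, -0.3]
finger_gap: 1.0
gripper_force: 0.0
```

>>> move_arm([
  {"dx": 0,"dy": 0,"dz": 0,"rx": 0,"ry": 0,"rz": 0},
  {"dx": 0,"dy": 0,"dz": 0,"rx": 0,"ry": 0,"rz": 0},
  {"dx": 0,"dy": 0,"dz": 0,"rx": 0,"ry": 0,"rz": 0},
  {"dx": 0,"dy": 0,"dz": 0,"rx": 0,"ry": 0,"rz": 0},
  {"dx": 0,"dy": 0,"dz": 0,"rx": 0,"ry": 0,"rz": 0},
  {"dx": 0,"dy": 0,"dz": 0,"rx": 0,"ry": 0,"rz": 0},
  {"dx": 0,"dy": 0,"dz": 0,"rx": 0,"ry": 0,"rz": 0},
  {"dx": 0,"dy": 0,"dz": 0.5,"rx": 0,"ry": 0,"rz": 0},
  {"dx": 0,"dy": 0,"dz": 1,"rx": 0,"ry": 0,"rz": 0},
  {"dx": 0,"dy": 0,"dz": 1,"rx": 0,"ry": 0,"rz": 0},
], claw=0, newtons=40)

```text
t: 37.0
tcp_pos: [0.6566, 0.1681, 0.0741]
tool_rot: [0.852, 0.523, -0.001, -0.0]
force: [-0.1, 0.1, -1.6]
finger_gap: 0.626
gripper_force: 44.9
```

>>> move_arm([
  {"dx": -0.78,"dy": -1,"dz": 0.8,"rx": 0,"ry": 0,"rz": 0.1},
  {"dx": -0.78,"dy": -1,"dz": 0.8,"rx": 0,"ry": 0,"rz": 0.1},
  {"dx": -0.78,"dy": -1,"dz": 0.8,"rx": 0,"ry": 0,"rz": 0.1},
  {"dx": -0.78,"dy": -1,"dz": 0.6,"rx": 0,"ry": 0,"rz": 0.1},
  {"dx": -0.78,"dy": -1,"dz": 0,"rx": 0,"ry": 0,"rz": 0.1},
  {"dx": -0.78,"dy": -1,"dz": 0,"rx": 0,"ry": 0,"rz": 0.1},
  {"dx": -0.78,"dy": -1,"dz": 0,"rx": 0,"ry": 0,"rz": 0.1},
  {"dx": -0.78,"dy": -1,"dz": 0,"rx": 0,"ry": 0,"rz": 0.1},
  {"dx": -0.78,"dy": -1,"dz": 0,"rx": 0,"ry": 0,"rz": 0.1},
  {"dx": -0.78,"dy": -1,"dz": 0,"rx": 0,"ry": 0,"rz": 0.1},
])

```text
t: 38.25
tcp_pos: [0.4614, -0.0825, 0.1491]
tool_rot: [0.687, 0.726, 0.0, 0.0]
force: [0.8, 0.0, -2.1]
finger_gap: 0.627
gripper_force: 45.0
```

>>> move_arm([
  {"dx": -0.78,"dy": -1,"dz": 0,"rx": 0,"ry": 0,"rz": 0},
  {"dx": -0.78,"dy": -1,"dz": 0,"rx": 0,"ry": 0,"rz": 0},
  {"dx": 0,"dy": 0,"dz": -1,"rx": 0,"ry": 0,"rz": 0},
  {"dx": 0,"dy": 0,"dz": -1,"rx": 0,"ry": 0,"rz": 0},
  {"dx": 0,"dy": 0,"dz": -1,"rx": 0,"ry": 0,"rz": 0},
  {"dx": 0,"dy": 0,"dz": -1,"rx": 0,"ry": 0,"rz": 0},
  {"dx": 0,"dy": 0,"dz": -0.6,"rx": 0,"ry": 0,"rz": 0},
  {"dx": 0,"dy": 0,"dz": -0.3,"rx": 0,"ry": 0,"rz": 0},
  {"dx": 0,"dy": 0,"dz": -0.2,"rx": 0,"ry": 0,"rz": 0},
  {"dx": 0,"dy": 0,"dz": -0.1,"rx": 0,"ry": 0,"rz": 0},
])

```text
t: 39.5
tcp_pos: [0.4234, -0.1319, 0.019]
tool_rot: [0.688, 0.726, 0.0, 0.0]
force: [-0.7, 0.1, -0.6]
finger_gap: 0.627
gripper_force: 45.0
```

>>> move_arm([
  {"dx": 0,"dy": 0,"dz": -0.05,"rx": 0,"ry": 0,"rz": 0},
  {"dx": 0,"dy": 0,"dz": -0.05,"rx": 0,"ry": 0,"rz": 0},
  {"dx": 0,"dy": 0,"dz": -0.02,"rx": 0,"ry": 0,"rz": 0},
  {"dx": 0,"dy": 0,"dz": 0,"rx": 0,"ry": 0,"rz": 0},
  {"dx": 0,"dy": 0,"dz": 0,"rx": 0,"ry": 0,"rz": 0},
  {"dx": 0,"dy": 0,"dz": 0,"rx": 0,"ry": 0,"rz": 0},
  {"dx": 0,"dy": 0,"dz": 0,"rx": 0,"ry": 0,"rz": 0},
  {"dx": 0,"dy": 0,"dz": 0,"rx": 0,"ry": 0,"rz": 0},
  {"dx": 0,"dy": 0,"dz": 0,"rx": 0,"ry": 0,"rz": 0},
  {"dx": 0,"dy": 0,"dz": 0,"rx": 0,"ry": 0,"rz": 0},
])

```text
t: 40.75
tcp_pos: [0.4233, -0.1319, 0.0163]
tool_rot: [0.688, 0.726, 0.0, 0.0]
force: [-1.1, -0.7, 6.1]
finger_gap: 0.628
gripper_force: 45.7
```

>>> move_arm([
  {"dx": 0,"dy": 0,"dz": 0,"rx": 0,"ry": 0,"rz": 0},
  {"dx": 0,"dy": 0,"dz": 0,"rx": 0,"ry": 0,"rz": 0},
  {"dx": 0,"dy": 0,"dz": 0,"rx": 0,"ry": 0,"rz": 0},
  {"dx": 0,"dy": 0,"dz": 0,"rx": 0,"ry": 0,"rz": 0},
  {"dx": 0,"dy": 0,"dz": 0,"rx": 0,"ry": 0,"rz": 0},
  {"dx": 0,"dy": 0,"dz": 0.6,"rx": 0,"ry": 0,"rz": 0},
  {"dx": 0,"dy": 0,"dz": 1,"rx": 0,"ry": 0,"rz": 0},
  {"dx": 0,"dy": 0,"dz": 1,"rx": 0,"ry": 0,"rz": 0},
  {"dx": 0,"dy": 0,"dz": 1,"rx": 0,"ry": 0,"rz": 0},
  {"dx": 0,"dy": 0,"dz": 1,"rx": 0,"ry": 0,"rz": 0},
], claw=85)

```text
t: 42.0
tcp_pos: [0.4229, -0.1316, 0.1316]
tool_rot: [0.688, 0.726, -0.0, -0.0]
force: [-0.1, -0.0, 0.9]
finger_gap: 0.852
gripper_force: 0.0
```

>>> move_arm([
  {"dx": 0.91,"dy": -0.28,"dz": 0.4,"rx": 0,"ry": 0,"rz": 0},
  {"dx": 0.91,"dy": -0.28,"dz": 0.4,"rx": 0,"ry": 0,"rz": 0},
  {"dx": 0.91,"dy": -0.28,"dz": 0.4,"rx": 0,"ry": 0,"rz": 0},
  {"dx": 0.91,"dy": -0.28,"dz": 0.4,"rx": 0,"ry": 0,"rz": 0},
  {"dx": 0.91,"dy": -0.28,"dz": 0.4,"rx": 0,"ry": 0,"rz": 0},
  {"dx": 0.91,"dy": -0.28,"dz": 0.4,"rx": 0,"ry": 0,"rz": 0},
  {"dx": 0.91,"dy": -0.28,"dz": 0.4,"rx": 0,"ry": 0,"rz": 0},
  {"dx": 0.91,"dy": -0.28,"dz": 0.4,"rx": 0,"ry": 0,"rz": 0},
  {"dx": 0.91,"dy": -0.28,"dz": 0.4,"rx": 0,"ry": 0,"rz": 0},
  {"dx": 0.91,"dy": -0.28,"dz": 0.4,"rx": 0,"ry": 0,"rz": 0},
], claw=100)

```text
t: 43.25
tcp_pos: [0.6509, -0.2017, 0.2306]
tool_rot: [0.688, 0.726, -0.0, -0.001]
force: [-0.3, 0.3, 0.4]
finger_gap: 1.001
gripper_force: 0.0
```

```bash
python3 - <<'E'
from h import *
pose(); im,m=snap('wrist','w9.png')
u,v=proj(m,[[.655,-.165,.062]])[0]; H,S,V=hsvm(im); w=(abs(np.arange(400)[:,None]-v)<80)&(abs(np.arange(640)-u)<80)
mk=((H>108)&(H<125)&(S>180)&w)
for th in(60,90,110,130): rects(im,m,mk&(V>th),.062,'cap%d'%th)
t,mt=snap('top'); H,S,V=hsvm(t); u,v=proj(mt,[[.655,-.165,.062]])[0];w=(abs(np.arange(400)[:,None]-v)<15)&(abs(np.arange(640)-u)<15)
rects(t,mt,(H>108)&(H<125)&(S>150)&w,.062,'top',40,2000,3)
# tray and fish from this view
H,S,V=hsvm(im); rects(im,m,(H>105)&(H<125)&(S>130)&(V>40),.004,'tray',3000)
E
```

```text
t 43.25 tcp [ 0.6509 -0.2017  0.2306] yawy 3.1 tilt [-0.001  0.001] F [-0.3  0.3  0.4] gap 1.001 gf 0.0 q6 -0.52
cap60 px [322. 156.] ctr mm [ 655.8 -170.9] (40.1, 93.0) (37.0, 3.0) area 1014.5
cap90 px [321. 157.] ctr mm [ 655.8 -171.9] (38.0, 93.0) (37.0, 3.0) area 942.0
tray px [133. 185.] ctr mm [ 423.8 -228.6] (73.6, 93.0) (109.0, 3.0) area 4373.5
tray px [147. 107.] ctr mm [ 418.6 -132.3] (98.9, 93.0) (109.2, 3.0) area 3143.5
```

>>> move_arm([
  {"dx": 0.1,"dy": 0.6,"dz": -0.6,"rx": 0,"ry": 0,"rz": 0},
  {"dx": 0.1,"dy": 0.6,"dz": -1,"rx": 0,"ry": 0,"rz": 0},
  {"dx": 0,"dy": 0,"dz": -1,"rx": 0,"ry": 0,"rz": 0},
  {"dx": 0,"dy": 0,"dz": -1,"rx": 0,"ry": 0,"rz": 0},
  {"dx": 0,"dy": 0,"dz": -1,"rx": 0,"ry": 0,"rz": 0},
  {"dx": 0,"dy": 0,"dz": -1,"rx": 0,"ry": 0,"rz": 0},
  {"dx": 0,"dy": 0,"dz": -1,"rx": 0,"ry": 0,"rz": 0},
  {"dx": 0,"dy": 0,"dz": -1,"rx": 0,"ry": 0,"rz": 0},
  {"dx": 0,"dy": 0,"dz": -0.6,"rx": 0,"ry": 0,"rz": 0},
  {"dx": 0,"dy": 0,"dz": -0.3,"rx": 0,"ry": 0,"rz": 0},
])

```text
t: 44.6
tcp_pos: [0.6541, -0.1706, 0.0168]
tool_rot: [0.688, 0.726, -0.0, -0.002]
force: [-0.5, 1.0, -0.2]
finger_gap: 0.999
gripper_force: 0.0
```

>>> move_arm([
  {"dx": 0,"dy": 0,"dz": 0,"rx": 0,"ry": 0,"rz": 0},
  {"dx": 0,"dy": 0,"dz": 0,"rx": 0,"ry": 0,"rz": 0},
  {"dx": 0,"dy": 0,"dz": 0,"rx": 0,"ry": 0,"rz": 0},
  {"dx": 0,"dy": 0,"dz": 0,"rx": 0,"ry": 0,"rz": 0},
  {"dx": 0,"dy": 0,"dz": 0,"rx": 0,"ry": 0,"rz": 0},
  {"dx": 0,"dy": 0,"dz": 0,"rx": 0,"ry": 0,"rz": 0},
  {"dx": 0,"dy": 0,"dz": 0,"rx": 0,"ry": 0,"rz": 0},
  {"dx": 0,"dy": 0,"dz": 0.5,"rx": 0,"ry": 0,"rz": 0},
  {"dx": 0,"dy": 0,"dz": 1,"rx": 0,"ry": 0,"rz": 0},
  {"dx": 0,"dy": 0,"dz": 1,"rx": 0,"ry": 0,"rz": 0},
], claw=0, newtons=40)

```text
t: 45.85
tcp_pos: [0.6549, -0.1715, 0.081]
tool_rot: [0.688, 0.726, -0.0, -0.001]
force: [-0.5, -1.1, -1.4]
finger_gap: 0.514
gripper_force: 41.2
```

>>> move_arm([
  {"dx": -0.92,"dy": -0.22,"dz": 0.1,"rx": 0,"ry": 0,"rz": 0},
  {"dx": -0.92,"dy": -0.22,"dz": 0.1,"rx": 0,"ry": 0,"rz": 0},
  {"dx": -0.92,"dy": -0.22,"dz": 0,"rx": 0,"ry": 0,"rz": 0},
  {"dx": -0.92,"dy": -0.22,"dz": 0,"rx": 0,"ry": 0,"rz": 0},
  {"dx": -0.92,"dy": -0.22,"dz": 0,"rx": 0,"ry": 0,"rz": 0},
  {"dx": -0.92,"dy": -0.22,"dz": 0,"rx": 0,"ry": 0,"rz": 0},
  {"dx": -0.92,"dy": -0.22,"dz": 0,"rx": 0,"ry": 0,"rz": 0},
  {"dx": -0.92,"dy": -0.22,"dz": 0,"rx": 0,"ry": 0,"rz": 0},
  {"dx": -0.92,"dy": -0.23,"dz": 0,"rx": 0,"ry": 0,"rz": 0},
  {"dx": -0.92,"dy": -0.23,"dz": 0,"rx": 0,"ry": 0,"rz": 0},
])

```text
t: 47.1
tcp_pos: [0.4248, -0.2273, 0.0861]
tool_rot: [0.688, 0.726, -0.0, -0.0]
force: [1.1, 0.3, -0.6]
finger_gap: 0.513
gripper_force: 41.2
```

>>> move_arm([
  {"dx": 0,"dy": 0,"dz": -0.4,"rx": 0,"ry": 0,"rz": 0},
  {"dx": 0,"dy": 0,"dz": -0.6,"rx": 0,"ry": 0,"rz": 0},
  {"dx": 0,"dy": 0,"dz": -0.6,"rx": 0,"ry": 0,"rz": 0},
  {"dx": 0,"dy": 0,"dz": -0.4,"rx": 0,"ry": 0,"rz": 0},
  {"dx": 0,"dy": 0,"dz": -0.3,"rx": 0,"ry": 0,"rz": 0},
  {"dx": 0,"dy": 0,"dz": -0.15,"rx": 0,"ry": 0,"rz": 0},
  {"dx": 0,"dy": 0,"dz": -0.1,"rx": 0,"ry": 0,"rz": 0},
  {"dx": 0,"dy": 0,"dz": -0.06,"rx": 0,"ry": 0,"rz": 0},
  {"dx": 0,"dy": 0,"dz": 0,"rx": 0,"ry": 0,"rz": 0},
  {"dx": 0,"dy": 0,"dz": 0,"rx": 0,"ry": 0,"rz": 0},
])

```text
t: 48.35
tcp_pos: [0.4257, -0.2271, 0.0235]
tool_rot: [0.688, 0.726, 0.0, 0.001]
force: [-3.3, 3.1, 24.9]
finger_gap: 0.511
gripper_force: 43.7
```

>>> move_arm([
  {"dx": 0,"dy": 0,"dz": 0.1,"rx": 0,"ry": 0,"rz": 0},
  {"dx": 0,"dy": 0,"dz": 0,"rx": 0,"ry": 0,"rz": 0},
  {"dx": 0,"dy": 0,"dz": 0,"rx": 0,"ry": 0,"rz": 0},
  {"dx": 0,"dy": 0,"dz": 0,"rx": 0,"ry": 0,"rz": 0},
  {"dx": 0,"dy": 0,"dz": 0,"rx": 0,"ry": 0,"rz": 0},
  {"dx": 0,"dy": 0,"dz": 0,"rx": 0,"ry": 0,"rz": 0},
  {"dx": 0,"dy": 0,"dz": 0.6,"rx": 0,"ry": 0,"rz": 0},
  {"dx": 0,"dy": 0,"dz": 1,"rx": 0,"ry": 0,"rz": 0},
  {"dx": 0,"dy": 0,"dz": 1,"rx": 0,"ry": 0,"rz": 0},
  {"dx": 0,"dy": 0,"dz": 1,"rx": 0,"ry": 0,"rz": 0},
], claw=85)

```text
t: 49.6
tcp_pos: [0.4256, -0.2272, 0.1148]
tool_rot: [0.688, 0.726, 0.0, 0.0]
force: [0.4, -0.5, -0.7]
finger_gap: 0.851
gripper_force: 0.0
```

>>> move_arm([
  {"dx": 0,"dy": 0,"dz": 1,"rx": 0,"ry": 0,"rz": 0},
  {"dx": 0,"dy": 0.4,"dz": 1,"rx": 0,"ry": 0,"rz": 0},
  {"dx": 0,"dy": 1,"dz": 1,"rx": 0,"ry": 0,"rz": 0},
  {"dx": 0,"dy": 1,"dz": 0.5,"rx": 0,"ry": 0,"rz": 0},
  {"dx": 0,"dy": 1,"dz": 0,"rx": 0,"ry": 0,"rz": 0},
  {"dx": 0,"dy": 1,"dz": 0,"rx": 0,"ry": 0,"rz": 0},
  {"dx": 0,"dy": 1,"dz": 0,"rx": 0,"ry": 0,"rz": 0},
  {"dx": 0,"dy": 1,"dz": 0,"rx": 0,"ry": 0,"rz": 0},
  {"dx": 0,"dy": 1,"dz": 0,"rx": 0,"ry": 0,"rz": 0},
  {"dx": 0,"dy": 1,"dz": 0,"rx": 0,"ry": 0,"rz": -0.04},
], claw=0)

```text
t: 50.85
tcp_pos: [0.4254, -0.0164, 0.2015]
tool_rot: [0.696, 0.718, 0.0, 0.0]
force: [-0.5, 0.2, -0.5]
finger_gap: 0.004
gripper_force: 0.0
```

```bash
python3 - <<'E'
from h import *
pose(); im,m=snap('wrist','w10.png'); s,ms=snap('scene','s10.png')
f=lambda a,x0,y0,w,h,k:cv2.resize(a[y0:y0+h,x0:x0+w],None,fx=k,fy=k,interpolation=cv2.INTER_CUBIC)
A=cv2.resize(im,(480,300)); B=f(s,290,110,180,170,2.8)
o=np.zeros((480,800,3),np.uint8);B=f(s,285,110,185,168,2.8)[:470,:518];o[:B.shape[0],:B.shape[1]]=B
C=cv2.resize(im[100:400,180:460],(280,300));o[:300,520:800]=C
cv2.imwrite('pics/f10.png',np.clip(o*1.4,0,255).astype(np.uint8)[:,:,::-1])
E
```

```text
t 50.85 tcp [ 0.4254 -0.0164  0.2015] yawy 1.8 tilt [ 0.001 -0.   ] F [-0.5  0.2 -0.5] gap 0.004 gf 0.0 q6 -0.33
```

View pics/f10.png

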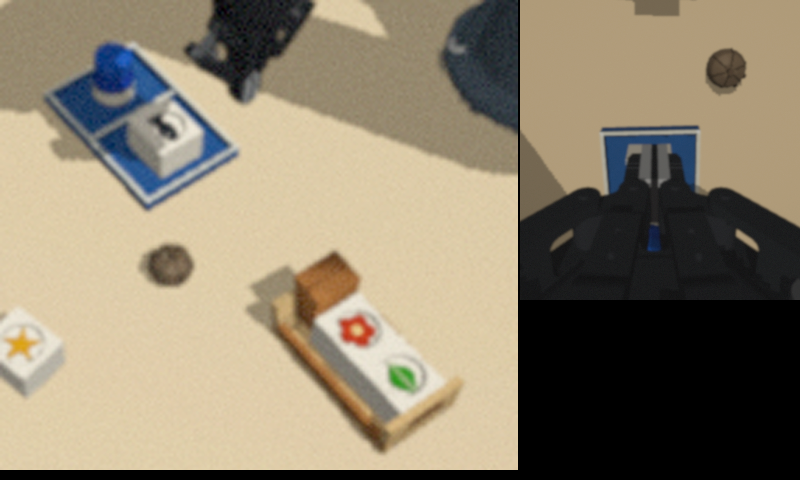

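All set down: fish in the larger bay, blue jar upright in the smaller bay, the row tight, and the star and pumpkin untouched. Now I'll press the wedge on its top with shut fingers to confirm its height and seat it.

>>> move_arm([
  {"dx": -0.07,"dy": 0.93,"dz": 0,"rx": 0,"ry": 0,"rz": 0},
  {"dx": -0.07,"dy": 0.93,"dz": 0,"rx": 0,"ry": 0,"rz": 0},
  {"dx": -0.07,"dy": 0.93,"dz": -0.2,"rx": 0,"ry": 0,"rz": 0},
  {"dx": -0.07,"dy": 0.93,"dz": -0.4,"rx": 0,"ry": 0,"rz": 0},
  {"dx": -0.07,"dy": 0.93,"dz": -0.6,"rx": 0,"ry": 0,"rz": 0},
  {"dx": -0.07,"dy": 0.91,"dz": -0.8,"rx": 0,"ry": 0,"rz": 0},
  {"dx": 0,"dy": 0,"dz": -0.8,"rx": 0,"ry": 0,"rz": 0},
  {"dx": 0,"dy": 0,"dz": -0.8,"rx": 0,"ry": 0,"rz": 0},
  {"dx": 0,"dy": 0,"dz": -0.5,"rx": 0,"ry": 0,"rz": 0},
  {"dx": 0,"dy": 0,"dz": -0.2,"rx": 0,"ry": 0,"rz": 0},
])

```text
t: 52.2
tcp_pos: [0.4153, 0.1213, 0.0928]
tool_rot: [0.696, 0.718, -0.0, -0.0]
force: [0.1, -0.5, 0.7]
finger_gap: -0.002
gripper_force: 0.0
```

>>> move_arm([
  {"dx": 0,"dy": 0,"dz": -0.12,"rx": 0,"ry": 0,"rz": 0},
  {"dx": 0,"dy": 0,"dz": -0.1,"rx": 0,"ry": 0,"rz": 0},
  {"dx": 0,"dy": 0,"dz": -0.1,"rx": 0,"ry": 0,"rz": 0},
  {"dx": 0,"dy": 0,"dz": -0.08,"rx": 0,"ry": 0,"rz": 0},
  {"dx": 0,"dy": 0,"dz": -0.06,"rx": 0,"ry": 0,"rz": 0},
  {"dx": 0,"dy": 0,"dz": 0,"rx": 0,"ry": 0,"rz": 0},
  {"dx": 0,"dy": 0,"dz": 0,"rx": 0,"ry": 0,"rz": 0},
  {"dx": 0,"dy": 0,"dz": 0,"rx": 0,"ry": 0,"rz": 0},
  {"dx": 0,"dy": 0,"dz": 0,"rx": 0,"ry": 0,"rz": 0},
  {"dx": 0,"dy": 0,"dz": 0,"rx": 0,"ry": 0,"rz": 0},
])

```text
t: 53.45
tcp_pos: [0.4152, 0.1217, 0.0816]
tool_rot: [0.696, 0.718, 0.0, 0.0]
force: [-0.1, 0.5, -0.7]
finger_gap: 0.003
gripper_force: 0.0
```

>>> move_arm([
  {"dx": 0,"dy": 0,"dz": -0.04,"rx": 0,"ry": 0,"rz": 0},
  {"dx": 0,"dy": 0,"dz": -0.04,"rx": 0,"ry": 0,"rz": 0},
  {"dx": 0,"dy": 0,"dz": -0.04,"rx": 0,"ry": 0,"rz": 0},
  {"dx": 0,"dy": 0,"dz": -0.04,"rx": 0,"ry": 0,"rz": 0},
  {"dx": 0,"dy": 0,"dz": -0.04,"rx": 0,"ry": 0,"rz": 0},
  {"dx": 0,"dy": 0,"dz": 0,"rx": 0,"ry": 0,"rz": 0},
  {"dx": 0,"dy": 0,"dz": 0,"rx": 0,"ry": 0,"rz": 0},
  {"dx": 0,"dy": 0,"dz": 0,"rx": 0,"ry": 0,"rz": 0},
  {"dx": 0,"dy": 0,"dz": 0,"rx": 0,"ry": 0,"rz": 0},
  {"dx": 0,"dy": 0,"dz": 0,"rx": 0,"ry": 0,"rz": 0},
])

```text
t: 54.7
tcp_pos: [0.4152, 0.1217, 0.0766]
tool_rot: [0.696, 0.718, -0.0, 0.0]
force: [-0.8, 0.3, -0.7]
finger_gap: 0.002
gripper_force: 0.0
```

>>> move_arm([
  {"dx": 0,"dy": 0,"dz": -0.04,"rx": 0,"ry": 0,"rz": 0},
  {"dx": 0,"dy": 0,"dz": -0.04,"rx": 0,"ry": 0,"rz": 0},
  {"dx": 0,"dy": 0,"dz": -0.04,"rx": 0,"ry": 0,"rz": 0},
  {"dx": 0,"dy": 0,"dz": 0,"rx": 0,"ry": 0,"rz": 0},
  {"dx": 0,"dy": 0,"dz": 0,"rx": 0,"ry": 0,"rz": 0},
  {"dx": 0,"dy": 0,"dz": 0,"rx": 0,"ry": 0,"rz": 0},
  {"dx": 0,"dy": 0,"dz": 0,"rx": 0,"ry": 0,"rz": 0},
  {"dx": 0,"dy": 0,"dz": 0,"rx": 0,"ry": 0,"rz": 0},
  {"dx": 0,"dy": 0,"dz": 0,"rx": 0,"ry": 0,"rz": 0},
  {"dx": 0,"dy": 0,"dz": 0,"rx": 0,"ry": 0,"rz": 0},
])

```text
t: 55.95
tcp_pos: [0.4153, 0.1217, 0.0757]
tool_rot: [0.695, 0.719, 0.001, 0.001]
force: [-3.0, -1.0, 25.5]
finger_gap: -0.002
gripper_force: 12.6
```

Contact at 0.0757 puts the wedge foot at z≈20 mm, the tight-row value, and it holds 25 N. I'll retreat and hand in.

>>> move_arm([
  {"dx": 0,"dy": 0,"dz": 0.5,"rx": 0,"ry": 0,"rz": 0},
  {"dx": 0,"dy": 0,"dz": 1,"rx": 0,"ry": 0,"rz": 0},
  {"dx": 0,"dy": 0,"dz": 1,"rx": 0,"ry": 0,"rz": 0},
  {"dx": 0,"dy": 0,"dz": 1,"rx": 0,"ry": 0,"rz": 0},
  {"dx": 0,"dy": 0,"dz": 1,"rx": 0,"ry": 0,"rz": 0},
  {"dx": 0,"dy": 0,"dz": 1,"rx": 0,"ry": 0,"rz": 0},
  {"dx": 0,"dy": 0,"dz": 0,"rx": 0,"ry": 0,"rz": 0},
  {"dx": 0,"dy": 0,"dz": 0,"rx": 0,"ry": 0,"rz": 0},
  {"dx": 0,"dy": 0,"dz": 0,"rx": 0,"ry": 0,"rz": 0},
  {"dx": 0,"dy": 0,"dz": 0,"rx": 0,"ry": 0,"rz": 0},
])

```text
t: 57.2
tcp_pos: [0.4147, 0.1217, 0.2103]
tool_rot: [0.696, 0.718, -0.001, -0.001]
force: [-0.0, 0.1, -1.0]
finger_gap: -0.001
gripper_force: 0.0
```

```bash
python3 - <<'E'
from h import *
pose(); print(order.sign_off())
E
```

```text
t 57.2 tcp [0.4147 0.1217 0.2103] yawy 1.8 tilt [-0.002 -0.   ] F [-0.   0.1 -1. ] gap -0.001 gf 0.0 q6 -0.01
the job is handed in; nothing more can be done
None
```

Both kits are made up and the job was handed in at about 57 s (no verdict came back): the leaf and flower row is wedged tight in the rack, the fish mould and blue jar are in their tray bays, and I never touched the star mould, yellow jar or pumpkin.

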